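Clamp a glued-up slat sign in the screw press

TASK

The slatted sign has just been glued and lies half in the screw press: slide it gently on the pressing board until it sits square against both back stops. Then take the crank by its turning grip and wind it clockwise, keeping hold of the grip, until the platen clamps the sign firmly but is not over-tightened, and let go. Leave the paints and the other things on the table alone.

Things in the scene. Friction and masses are not known exactly. Their poses are not given: they have to be found in the camera images.
- press: Iron screw press, fixed. Origin on the table under its vertical screw; +x from its open front to its back. Bed top 30 mm high, front edge at x -86 mm; two columns (y +-100 mm) carry a cross-head 130 to 160 mm high. Back stops: two pins at y +-40 mm, 64 mm high, front faces at x 100 mm; a sign against both has its centre under the screw (x 0) and its x along the press's x.
- sign_slats (a point): Centre, half-way up, of the sign's slats: three cream slats side by side, 200 mm long (along x), 118 mm wide in all, 12 mm thick. Two offcut battens, 10 to 15 mm thick, are glued across their top. 0.2 to 0.33 kg. Loose on the board, front end out of the press. Its front slat ends (100 mm from this point) always overhang bed and board by 14 mm or more: push there with the fingertips.
- board: Plywood pressing board on the bed, fixed, 182 x 150 mm, its top 36 to 40 mm above the table (boards differ): the sign slides on it. Origin under its centre, 10 mm below its top.
- grip: The crank's grip: upright wooden cylinder 25 mm thick, 60 mm tall, spinning freely on its pin; origin at its centre. It circles the screw's axis at 65 mm radius on a flat arm whose top is 31 mm below this origin. Clockwise from above tightens; each turn lowers crank, grip and platen by 16 mm. Free running drag is steady, about 4 to 6 N at the grip. The screw stays where it is left.
- crank_axis (a point): Point on the screw's vertical axis at the height of the grip's centre; it goes down with the crank.
- platen: Cork-faced iron press plate, 110 x 150 mm, under the screw on a stiff spring pad; origin at the centre of its underside. Starts 16 to 26 mm above the sign. Once it presses, the drag at the grip rises above the free drag: 2 N more is still loose, 4 N more is well clamped, 6 N more is over-tight; from first touch to well clamped takes roughly a tenth of a turn.
- paint_a: Bystander, to be left alone: orange paint bottle, 35 mm thick, 111 mm tall, upright; origin at its foot.
- paint_b: Bystander, to be left alone: black paint bottle, 35 mm thick, 111 mm tall, upright; origin at its foot.
- paint_c: Bystander, to be left alone: brown paint bottle, 35 mm thick, 111 mm tall, upright; origin at its foot.
- paint_d: Bystander, to be left alone: cream paint bottle, 35 mm thick, 111 mm tall, upright; origin at its foot.
- tape: Bystander, to be left alone: roll of masking tape, 90 mm across, 24 mm high, lying flat; origin at its foot.
- glue: Bystander, to be left alone: white glue bottle, 54 mm thick, 165 mm tall; origin at its foot.
- foam_brush: Bystander, to be left alone: foam brush lying flat, 165 mm long, 18 mm high.
- leaf: Bystander, to be left alone: flat cream wooden cut-out, 115 x 50 x 8 mm.

How it is judged:
On the way, in this order (a step that is already met when the one before it is completed fails the run):
1. the sign is seated square against both back stops (x of sign_slats in the frame of press above -0.004 m and angle between the x axis of sign_slats and the x axis of press, either way round below 0.035 rad), for 0.3 s.
2. the platen clamps the sign (contact force between platen and sign above 50 N), for 0.2 s.
At the end, for the whole second after the job is handed in: The sign lies square against both back stops (its centre within 4 mm along the press, within 2 degrees) and at rest, and the platen presses on it with 50 to 160 N, with the grip let go (all of step 1 and contact force between platen and sign above 50 N and linear speed of sign below 0.01 m/s); the robot touches nothing.
It fails at once if the sign is over-tightened: more than 160 N between platen and sign (contact force between platen and sign above 160 N).
It fails at once if the grip is let go part-way down (z of platen in the frame of press between 0.069 and 0.079 m and contact force between the fingers and grip below 0.2 N).
It fails at once if a bystander is shifted by more than 30 mm (distance of any of paint_a, paint_b, paint_c, paint_d, tape, glue, foam_brush, leaf from where it was at the start of the episode above 0.03 m).
It fails at once if the sign is shoved with more than 30 N (contact force between the fingers and sign above 30 N).
It also fails if it takes over 72 s, if anything falls off the work surface, if the arm or the gripper's body presses on something with over 40 N, if the wrist force passes 120 N, or if a joint passes its speed limit or range.

ROBOT

A 6-joint arm with a two-finger parallel gripper is mounted at the origin on the work surface. World frame = base frame: x ahead of the robot, y to its left, z up, the work surface at z = 0. Lengths are in m, angles in rad, forces in N, time in s.
With the tool pointing down it reaches from about 0.15 to 0.775 m from the base axis. Payload 6.1 kg.
Tool frame: the origin (TCP) lies midway between the tips of the shut fingers; the grasp point (between the pads) lies 19 mm behind it; z points along the fingers, y is the direction in which the jaws open and shut (so a half turn about z gives the same grasp; the last joint's range is limited). The gripper opens to 85 mm and grips with 20 to 120 N. Pads are 22 mm wide; open, the fingers measure 114 mm over their backs; the gripper's body (76 mm by 85 mm) begins 54 mm behind the grasp point. The pads swing forward as they close: fully open they stand 13 mm farther back than shut.
Start: joints at [-1.135, 0.126, -0.04, 1.405, 0, 1.571], TCP at [0.222, -0.476, 0.208] pointing down, gripper open.
Joint ranges: [-2.72, 2.72], [-0.95, 1.95], [-1.27, 1.35], [-1.78, 2.02], [-1.46, 1.47], [-3.14, 3.14]. Speed limits (rad/s): [2.39, 2.39, 3.01, 3.14, 3.14, 3.14].

INTERFACE

Orientations are given as a rotation vector (axis times angle).
In Python, from workcell import bot gives the robot as it stands.
- The arm moves only by the tool arm_command, never from a script. Its argument "series" is text: rows parted by semicolons, each of 5 numbers parted by spaces: the opening in per cent of the stroke, from 0 (shut) to 100 (fully open), then the shift along the tool's x, y, z in m, then the turn about the tool's z in degrees. A call has 1 to 12 rows; each row shifts and turns the pose as measured when the row begins, along the tool's axes as they then stand; what a row does not reach is not made up. A row lasts 1/10 s, in which the tool goes at most 50 mm and 8.59 degrees, less where a joint would pass 70% of its speed; a pose out of reach is approached as far as the arm can. A call is refused whole if a number of a shift passes 0.05 or a number of a turn 8.59, either way. A call with a gripper value outside its range is refused whole. The fingers move at their own pace and stop on an object; the grip force is fixed at half the most. Time passes only in rows, so rows that do not move let the fingers close. It gives the time, the measured TCP pose, the force and the opening at its end, in the units of the state.
- bot.state(): the state, without advancing time (a new reading comes with each control period).
- bot.snapshot(name): name is "side" or "top" or "wrist"; returns the picture (400x640x3 uint8, blue, green, red); there is no depth.
- bot.camera_params(name): a dict with "camera_matrix" (3x3 intrinsics, pixels), "extrinsics" (4x4, takes a point from camera to world coordinates). Camera axes: x right, y up, looking along -z (the intrinsics and any distortion apply to the point x, -y, -z); pixel columns grow to the right and rows downward; lengths in m; the calibration is good to about 2 mm. The wrist camera is an equidistant fisheye: a pixel r from the principal point sees the ray r / f radians off the axis. A picture is of the moment at which its call begins: read the wrist's pose just before it. camera_params takes no time and is no camera call; for the wrist camera it gives the pose at the moment of the call.
- bot.finish_job(): hands the job in, once; it reports no verdict.
Trained networks look in the newest picture that a camera, given by its name, has taken for a name from the list of things; names that differ only in an ending like _2 or _b are one class to them, and where a whole thing is asked for, a point or a joint stands for the part that bears it (a point fixed in the world has none). Each returns a list of dicts, best first, with "confidence" (0 to 1); they miss things now and then, are a little off and sometimes report something else, mostly with a low value. They report only what shows in the picture. A call takes as long as a camera call.
- bot.find_in(camera, query): "centre" ([x, y, z] in m, in world coordinates, good to about 4 mm: the middle of the surface that is visible of it).
- bot.regions_of(camera, query): "mask" (400x640 bool, what is visible of it).
- bot.pinpoint(camera, query): "centre" ([x, y, z] in m, in world coordinates, good to about 4 mm: a listed point, or the origin of a listed thing).
The state is a dict: "t": time; "qpos": joint angles; "joint_velocities": joint speeds; "effort": joint torques, N m; "tool_pos": TCP position; "orientation": TCP orientation; "wrist_force": force on the tool from outside, world axes, zero at the start; "moment": the same for the moment, N m; "grip_width": opening from 0.0 (shut) to 1.0 (fully open).
Only numpy, scipy, OpenCV 4.12 (cv2) and the standard library are available. Lean on these libraries where they do the work, as an engineer would, in place of code of your own. Each camera call takes 0.05 s, during which the arm holds its last target.

## Working session

There is one attempt and no reset: what is moved stays moved. The work goes in short steps, Python scripts to look and compute and a tool call to move; the robot and the scene stay as the last step left them, time stands still between calls to the robot, and variables do not carry over. Pictures are saved under pics/ and viewed, and the job is handed in when it is done.

Besides the shell and the picture viewer there is one more tool, called after "Emit:" by a JSON object that holds its "name" and its "arguments", one argument or row to a line. arm_command: Moves the arm, as the interface text tells. Its arguments: {"type":"object","properties":{"series":{"type":"string"}},"required":["series"]}

```bash
mkdir -p pics; ls; python3 - <<'E'
from workcell import bot
import cv2
s=bot.state();print({k:s[k] for k in('t','tool_pos','orientation','wrist_force','grip_width')})
for c in('side','top'):
    im=bot.snapshot(c);cv2.imwrite(f'pics/{c}0.png',im)
    print(c,bot.camera_params(c)['extrinsics'])
    for q in ('press','sign_slats','board','grip','crank_axis','platen','paint_a','tape','glue','foam_brush','leaf'):
        r=bot.pinpoint(c,q); print(c,q,[( [round(float(v),3) for v in x['centre']],round(x['confidence'],2)) for x in r[:4]])
print(bot.state()['t'])
E
```

```text
pics
{'t': 0.0, 'tool_pos': array([ 0.22142706, -0.47552659,  0.20693931]), 'orientation': array([-3.06581157e+00, -6.78803673e-01,  5.25221340e-04]), 'wrist_force': array([ 0.39000705, -1.33794525,  0.65842194]), 'grip_width': 0.996059006776046}
side [[-0.95012236  0.20706494 -0.23322007  0.28317852]
 [-0.31183044 -0.61774903  0.72190575  0.69162059]
 [ 0.0054099   0.75862391  0.65150632  0.82511891]
 [ 0.          0.          0.          1.        ]]
side press [([0.59, -0.094, -0.0], 0.9), ([0.381, -0.319, 0.001], 0.22)]
side sign_slats [([0.693, 0.078, -0.001], 0.64), ([0.541, -0.074, 0.044], 0.61)]
side board [([0.588, -0.094, 0.022], 0.88), ([0.582, -0.094, 0.079], 0.7)]
side grip [([0.646, -0.108, 0.248], 0.43)]
side crank_axis [([0.586, -0.093, 0.25], 0.69)]
side platen [([0.584, -0.093, 0.084], 0.86), ([0.597, 0.099, 0.001], 0.64)]
side paint_a [([0.596, 0.1, -0.001], 0.69), ([0.648, -0.106, 0.25], 0.65), ([0.693, 0.082, -0.002], 0.64), ([0.518, 0.374, -0.001], 0.64)]
side tape []
side glue [([0.582, -0.093, 0.252], 0.61), ([0.382, -0.317, 0.002], 0.57)]
side foam_brush [([0
[... 262 characters left out ...]
.46575708e+00]
 [ 0.00000000e+00  0.00000000e+00  0.00000000e+00  1.00000000e+00]]
top press [([0.59, -0.089, -0.0], 0.68)]
top sign_slats [([0.544, -0.078, 0.044], 0.67)]
top board []
top grip [([0.648, -0.107, 0.248], 0.54)]
top crank_axis [([0.589, -0.099, 0.25], 0.56), ([0.315, 0.267, -0.002], 0.51)]
top platen [([0.582, -0.091, 0.084], 0.66)]
top paint_a [([0.691, 0.083, -0.001], 0.68), ([0.517, 0.375, -0.001], 0.64), ([0.595, 0.102, -0.001], 0.56), ([0.496, -0.272, -0.0], 0.56)]
top tape [([0.634, -0.304, 0.002], 0.82)]
top glue [([0.389, -0.315, 0.003], 0.83), ([0.647, -0.109, 0.253], 0.49)]
top foam_brush [([0.537, -0.449, -0.002], 0.57)]
top leaf [([0.313, 0.265, -0.001], 0.89)]
1.2
```

View pics/side0.png

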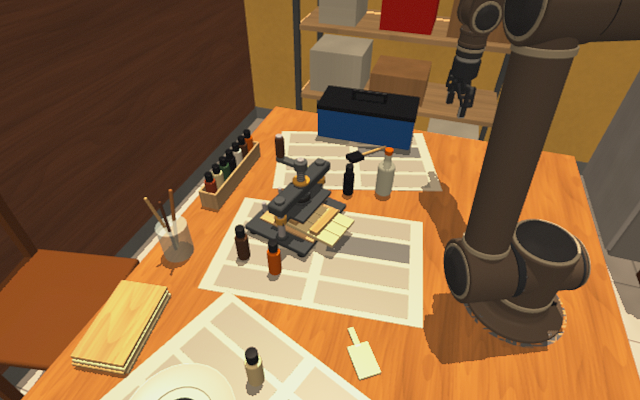

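View pics/top0.png

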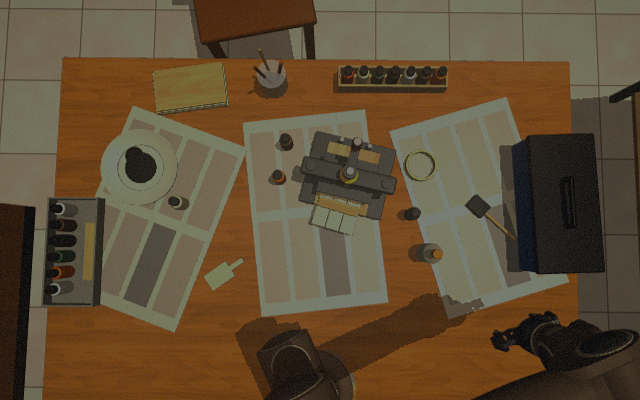

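The press lies at around (347,175) in the top view with its front to the robot; the sign (335,215) overhangs the front. I need a closer look to get the yaws.

```bash
python3 - <<'E'
from workcell import bot
import cv2
a=cv2.imread('pics/top0.png')[110:250,280:420];a=cv2.resize(cv2.convertScaleAbs(a,alpha=1.7,beta=20),None,fx=4.2,fy=4.2,interpolation=cv2.INTER_CUBIC)
cv2.imwrite('pics/topz.png',a)
a=cv2.imread('pics/side0.png')[130:280,230:370];a=cv2.resize(a,None,fx=4,fy=4,interpolation=cv2.INTER_CUBIC)
cv2.imwrite('pics/sidez.png',a)
print(bot.camera_params('top')['camera_matrix'],bot.camera_params('side')['camera_matrix'])
E
```

```text
[[511.28400682   0.         325.66971064]
 [  0.         511.28400682 191.77105549]
 [  0.           0.           1.        ]] [[392.48871442   0.         317.09057822]
 [  0.         392.48871442 196.84433212]
 [  0.           0.           1.        ]]
```

View pics/topz.png

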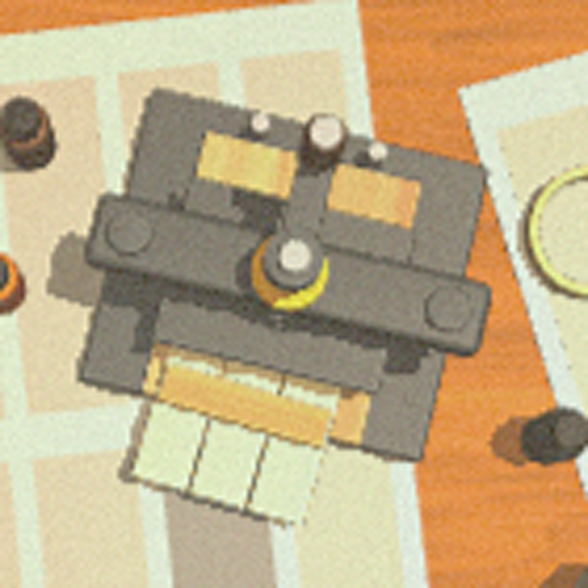

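View pics/sidez.png

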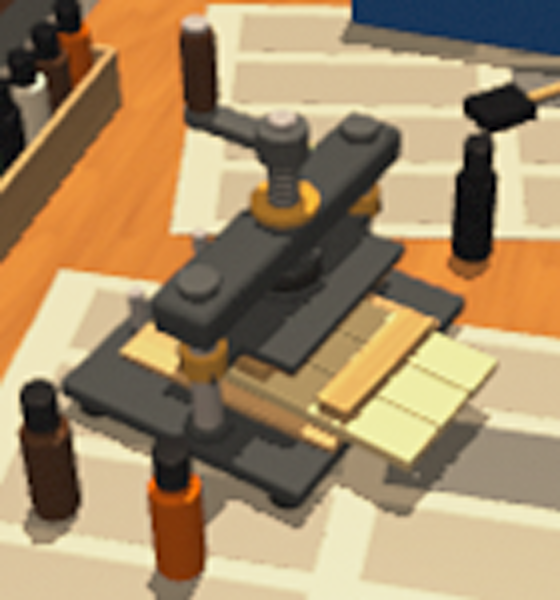

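```bash
cat > h.py <<'E'
import numpy as np, cv2
from workcell import bot
from scipy.spatial.transform import Rotation as R
def w(cam,px,z):
    p=bot.camera_params(cam);K=np.array(p['camera_matrix']);E=np.array(p['extrinsics'])
    d=E[:3,:3]@np.array([(px[0]-K[0,2])/K[0,0],-(px[1]-K[1,2])/K[1,1],-1]);o=E[:3,3]
    return o+d*(z-o[2])/d[2]
def pr(cam,P):
    p=bot.camera_params(cam);K=np.array(p['camera_matrix']);E=np.array(p['extrinsics'])
    c=E[:3,:3].T@(np.array(P)-E[:3,3]); return np.array([K[0,2]+K[0,0]*c[0]/-c[2],K[1,2]+K[1,1]*-c[1]/-c[2]])
def pose():
    s=bot.state();return s['t'],np.array(s['tool_pos']),R.from_rotvec(s['orientation']).as_matrix(),s
E
python3 - <<'E'
from h import *
z=lambda x,y:(280+x/4.2,110+y/4.2)
bed=[w('top',z(*p),.03)[:2] for p in((153,90),(485,170),(420,460),(80,380))]
print('bed BL BR FR FL',np.round(bed,3))
for a,b in((0,1),(3,2)):
    d=bed[a]-bed[b];print('y dir yaw',np.degrees(np.arctan2(d[1],d[0]))-90)
for a,b in((0,3),(1,2)):
    d=bed[a]-bed[b];print('x dir yaw',np.degrees(np.arctan2(d[1],d[0])),np.linalg.norm(d))
s=[w('top',z(*p),.050)[:2] for p in((130,477),(300,523),(335,425),(155,372))]
print('sign',np.round(s,3)); d=s[0]-s[1];print(np.degrees(np.arctan2(d[1],d[0]))-90,np.linalg.norm(d))
pins=[w('top',z(*p),.064)[:2] for p in((261,122),(377,152))]
print(np.round(pins,3));d=pins[0]-pins[1];print(np.degrees(np.arctan2(d[1],d[0]))-90,np.linalg.norm(d))
t,p,M,_=pose();print(M.round(3))
print(bot.camera_params('wrist'))
E
```

```text
bed BL BR FR FL [[ 0.726 -0.003]
 [ 0.673 -0.229]
 [ 0.476 -0.184]
 [ 0.528  0.044]]
y dir yaw -13.269177061701058
y dir yaw -12.775544234550367
x dir yaw -13.332164594437742 0.20348307817887554
x dir yaw -12.701980809917426 0.20147958825177814
sign [[ 0.462  0.009]
 [ 0.433 -0.103]
 [ 0.498 -0.126]
 [ 0.532 -0.007]]
-14.62150073428468 0.11578292063597645
[[ 0.698 -0.076]
 [ 0.678 -0.153]]
-14.231353809434637 0.07925770725999787
[[ 0.907  0.422  0.   ]
 [ 0.422 -0.907  0.   ]
 [ 0.    -0.    -1.   ]]
{'camera_matrix': array([[309.70691629,   0.        , 318.64529297],
       [  0.        , 309.70691629, 202.02917185],
       [  0.        ,   0.        ,   1.        ]]), 'extrinsics': array([[ 4.21036047e-01,  8.60966652e-01,  2.85420866e-01,
         2.95870126e-01],
       [-9.07043703e-01,  3.99857945e-01,  1.31853496e-01,
        -4.41112958e-01],
       [-6.06337288e-04, -3.14404274e-01,  9.49288989e-01,
         3.72780892e-01],
       [ 0.00000000e+00,  0.00000000e+00,  0.00000000e+00,
         1.00000000e+00]])}
```

Emit:
{"name": "arm_command", "arguments": {
  "series": "60 0 0 -0.05 0; 60 0.034 -0.033 0 0; 60 0.034 -0.033 0 0; 60 0.034 -0.033 0 0; 60 0.034 -0.033 0 0; 60 0.034 -0.033 0 0; 60 0.034 -0.033 0 0; 60 0.034 -0.033 0 0; 60 0.034 -0.033 0 0; 60 0.034 -0.033 0 0; 60 0.034 -0.033 0 0"
}}

```text
t: 2.3
tool_pos: [0.3954, -0.0247, 0.2606]
orientation: [3.072, 0.658, 0.01]
wrist_force: [0.3, -0.6, 0.3]
grip_width: 0.601
```

Emit:
{"name": "arm_command", "arguments": {
  "series": "60 0 0 0 -8.5; 60 0 0 0 -8.5; 60 0 0 0 -8.5; 60 0 0 0 -8.5; 60 0 0 0 -8.5; 60 0 0 0 -8.5; 60 0 0 0 -8.5; 60 0 0 0 -8.5; 60 0 0 0 -8.5; 60 0 0 0 -8.5; 60 0 0 0 -8.5; 60 0 0 0 -8.5"
}}

```text
t: 3.5
tool_pos: [0.397, -0.0158, 0.2612]
orientation: [1.384, 2.813, 0.009]
wrist_force: [0.6, -0.9, 0.8]
grip_width: 0.599
```

```bash
cat >> h.py <<'E'
YAW=np.radians(-13.2);PO=np.array([.587,-.091])
PX=np.array([np.cos(YAW),np.sin(YAW)]);PY=np.array([-PX[1],PX[0]])
def rep():
    t,p,M,s=pose()
    az=np.degrees(np.arctan2(M[1,0],M[0,0]))
    d=p[:2]-PO
    f=np.array(s['wrist_force'])
    print('t %.2f tcp'%t,p.round(4),'az %.2f'%az,'tilt',M[:,2].round(3),'press xy',round(d@PX,4),round(d@PY,4),'F press',(f[:2]@PX).round(2),(f[:2]@PY).round(2),f[2].round(2),'grip',round(s['grip_width'],3),'q6',round(s['qpos'][5],2))
    return p,M,s
E
python3 -c "
from h import *
rep()"
```

```text
t 3.50 tcp [ 0.397  -0.0158  0.2612] az 127.59 tilt [ 0.008  0.002 -1.   ] press xy -0.2021 0.0299 F press 0.81 -0.69 0.77 grip 0.599 q6 0.87
```

Emit:
{"name": "arm_command", "arguments": {
  "series": "60 0 0 0 -7.8; 60 0 0 0 -7.8; 60 0 0 0 -7.8; 60 0 0 0 -7.8; 60 0 0 0 -7.8; 60 0 -0.019 0 0; 60 0 0 0.046 0; 60 0 0 0.046 0; 60 0 0 0.046 0; 60 0 0 0.046 0; 60 0 0 0.04 0; 60 0 0 0 0"
}}

```text
t: 4.7
tool_pos: [0.3977, -0.0348, 0.0332]
orientation: [0.313, 3.108, 0.005]
wrist_force: [-1.1, 1.1, 1.1]
grip_width: 0.597
```

```bash
python3 -c "
from h import *
rep()
cv2.imwrite('pics/w1.png',bot.snapshot('wrist'))
a=bot.snapshot('side');cv2.imwrite('pics/s1.png',cv2.resize(a[130:290,220:400],None,fx=4,fy=4,interpolation=cv2.INTER_CUBIC))
"
```

```text
t 4.70 tcp [ 0.3977 -0.0348  0.0332] az 168.48 tilt [ 0.018  0.001 -1.   ] press xy -0.1972 0.0115 F press -1.35 0.8 1.09 grip 0.597 q6 0.11
```

View pics/w1.png

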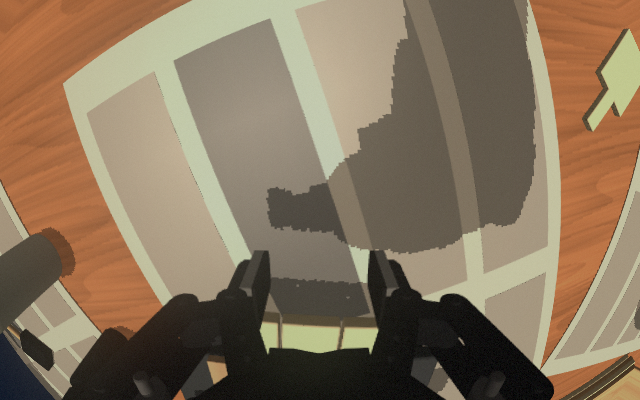

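View pics/s1.png

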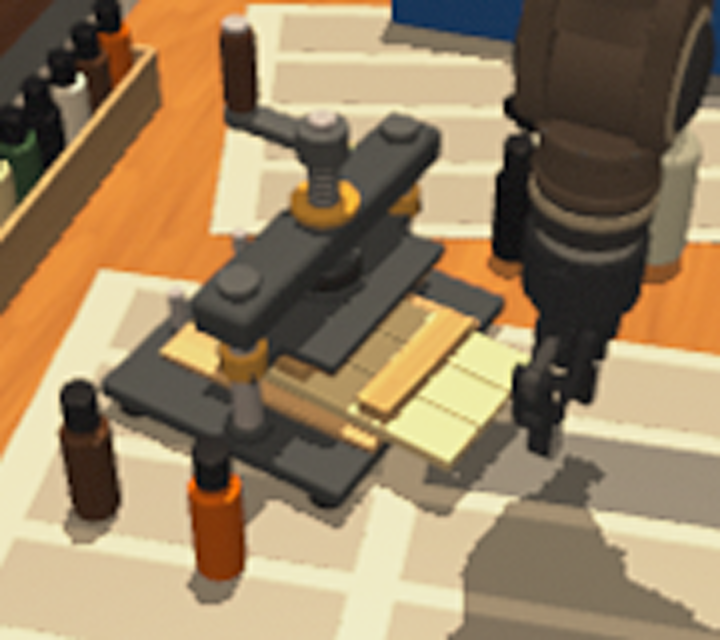

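Emit:
{"name": "arm_command", "arguments": {
  "series": "60 -0.01 0 0 1.7; 60 -0.01 0 0 0; 60 -0.005 0 0 0; 60 -0.004 0 0 0; 60 -0.003 0 0 0; 60 -0.003 0 0 0; 60 -0.003 0 0 0; 60 -0.003 0 0 0; 60 -0.003 0 0 0; 60 -0.003 0 0 0; 60 -0.003 0 0 0; 60 -0.003 0 0 0"
}}

```text
t: 6.0
tool_pos: [0.4643, -0.0488, 0.0488]
orientation: [0.361, 3.081, 0.006]
wrist_force: [-0.2, -1.1, 0.2]
grip_width: 0.599
```

```bash
python3 -c "
from h import *
rep()
cv2.imwrite('pics/w2.png',bot.snapshot('wrist'))
"
```

```text
t 6.00 tcp [ 0.4643 -0.0488  0.0488] az 166.63 tilt [ 0.04  -0.001 -0.999] press xy -0.1291 0.0131 F press 0.09 -1.1 0.16 grip 0.599 q6 0.13
```

View pics/w2.png

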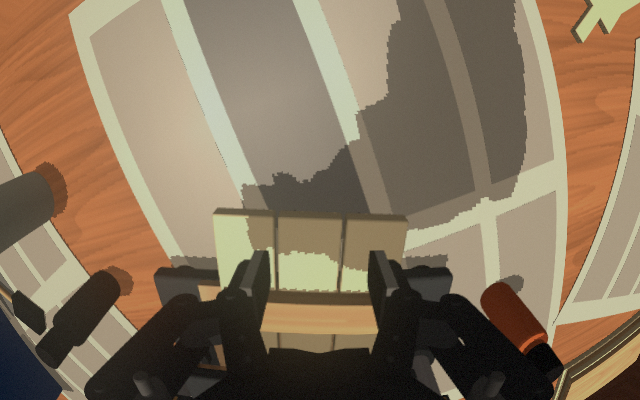

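The wrist view shows the fingers have risen (TCP z 0.049) and passed over the front slat (its edge at row ~212). I'll lift, back off and correct the drift.

Emit:
{"name": "arm_command", "arguments": {
  "series": "60 0 0 -0.01 0; 60 0.015 0 -0.005 0; 60 0.02 0 0 0; 60 0.02 0 0 0; 60 0.015 0 0 0; 60 0 0 0 0"
}}

```text
t: 6.65
tool_pos: [0.395, -0.0324, 0.0649]
orientation: [0.361, 3.079, 0.007]
wrist_force: [0.1, 0.1, 0.7]
grip_width: 0.603
```

```bash
python3 -c "
from h import *
p,M,s=rep();print(M.round(3))
a=bot.snapshot('top');cv2.imwrite('pics/t2.png',cv2.resize(cv2.convertScaleAbs(a[110:250,280:420],alpha=1.7,beta=20),None,fx=4.2,fy=4.2,interpolation=cv2.INTER_CUBIC))
for q in('sign_slats',):
  for c in('side','top'):
    if c=='side': bot.snapshot(c)
    print(c,[(np.round(x['centre'],3),round(x['confidence'],2)) for x in bot.pinpoint(c,q)])
"
```

```text
t 6.65 tcp [ 0.395  -0.0324  0.0649] az 166.61 tilt [ 0.042 -0.001 -0.999] press xy -0.2003 0.0133 F press 0.09 0.09 0.71 grip 0.603 q6 0.15
[[-0.972  0.231  0.042]
 [ 0.231  0.973 -0.001]
 [-0.041  0.009 -0.999]]
side [(array([ 0.547, -0.075,  0.044]), 0.59), (array([ 0.584, -0.096,  0.083]), 0.54)]
top [(array([ 0.544, -0.076,  0.042]), 0.9)]
```

Emit:
{"name": "arm_command", "arguments": {
  "series": "60 0 0 0 0; 60 0 0 0 0; 60 0 0 0 0; 60 0 0 0 0; 60 0 0 0 0"
}}

```text
t: 7.35
tool_pos: [0.3993, -0.0332, 0.0646]
orientation: [0.362, 3.078, 0.006]
wrist_force: [-0.3, 0.6, -1.0]
grip_width: 0.604
```

```bash
python3 -c "
from h import *
p,M,s=rep();print(M.round(3))"
```

```text
t 7.35 tcp [ 0.3993 -0.0332  0.0646] az 166.56 tilt [ 0.043 -0.001 -0.999] press xy -0.196 0.0134 F press -0.4 0.51 -0.98 grip 0.604 q6 0.15
[[-0.972  0.232  0.043]
 [ 0.232  0.973 -0.001]
 [-0.042  0.009 -0.999]]
```

View pics/t2.png

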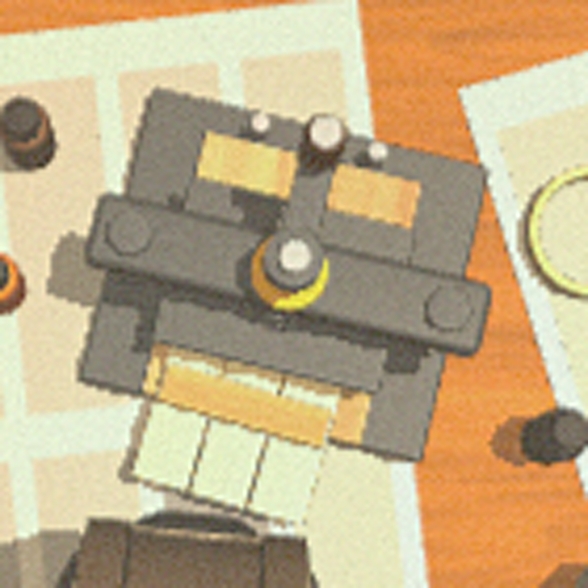

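Emit:
{"name": "arm_command", "arguments": {
  "series": "60 0 0 0.015 0; 60 0 0 0.015 0; 60 0 0 0.006 0; 60 0 0 0 0; 60 0 0 0 0"
}}

```text
t: 7.85
tool_pos: [0.4015, -0.0333, 0.0283]
orientation: [0.362, 3.077, 0.006]
wrist_force: [-0.0, 0.3, 0.6]
grip_width: 0.598
```

```bash
python3 -c "
from h import *
p,M,s=rep();print(M.round(3))"
```

```text
t 7.85 tcp [ 0.4015 -0.0333  0.0283] az 166.56 tilt [ 0.044 -0.001 -0.999] press xy -0.1938 0.0138 F press -0.11 0.27 0.57 grip 0.598 q6 0.15
[[-0.972  0.232  0.044]
 [ 0.232  0.973 -0.001]
 [-0.043  0.009 -0.999]]
```

Emit:
{"name": "arm_command", "arguments": {
  "series": "60 -0.01 0 0 0; 60 -0.005 0 0 0; 60 0 0 0 0"
}}

```text
t: 8.15
tool_pos: [0.4187, -0.0372, 0.0307]
orientation: [0.362, 3.074, 0.006]
wrist_force: [-0.9, -0.7, -0.1]
grip_width: 0.602
```

```bash
python3 -c "
from h import *
p,M,s=rep();print(M.round(3))"
```

```text
t 8.15 tcp [ 0.4187 -0.0372  0.0307] az 166.56 tilt [ 0.046 -0.001 -0.999] press xy -0.1761 0.0139 F press -0.68 -0.9 -0.06 grip 0.602 q6 0.14
[[-0.972  0.232  0.046]
 [ 0.232  0.973 -0.001]
 [-0.045  0.01  -0.999]]
```

Emit:
{"name": "arm_command", "arguments": {
  "series": "60 0 0 0.005 0; 60 -0.004 0 0.001 0; 60 -0.004 0 0.001 0; 60 -0.003 0 0.001 0; 60 -0.003 0 0.001 0"
}}

```text
t: 8.65
tool_pos: [0.434, -0.0408, 0.0219]
orientation: [0.362, 3.074, 0.006]
wrist_force: [-0.4, -0.4, -0.3]
grip_width: 0.597
```

```bash
python3 -c "
from h import *
p,M,s=rep()
cv2.imwrite('pics/w3.png',bot.snapshot('wrist'))
a=bot.snapshot('side');cv2.imwrite('pics/s3.png',cv2.resize(a[180:260,280:400],None,fx=6,fy=6,interpolation=cv2.INTER_CUBIC))
print([(np.round(x['centre'],3),round(x['confidence'],2)) for x in bot.pinpoint('side','sign_slats')])
"
```

```text
t 8.65 tcp [ 0.434  -0.0408  0.0219] az 166.55 tilt [ 0.047 -0.001 -0.999] press xy -0.1604 0.0139 F press -0.28 -0.51 -0.29 grip 0.597 q6 0.14
[(array([ 0.546, -0.073,  0.044]), 0.78)]
```

View pics/w3.png

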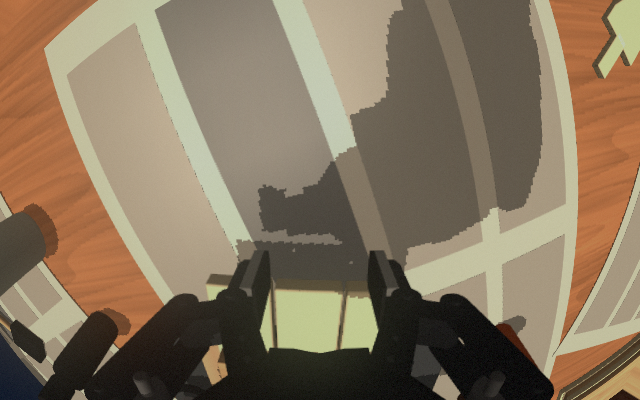

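View pics/s3.png

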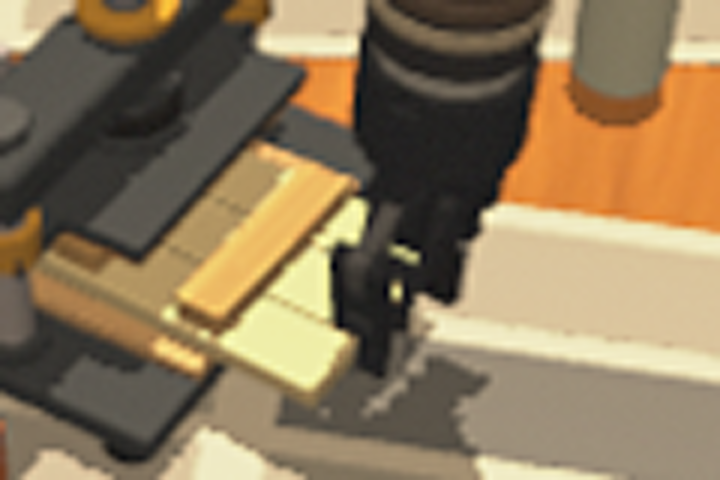

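Emit:
{"name": "arm_command", "arguments": {
  "series": "60 -0.003 0 -0.001 0; 60 -0.003 0 -0.001 0; 60 -0.003 0 0 0; 60 -0.003 0 0 0"
}}

```text
t: 9.2
tool_pos: [0.4459, -0.0437, 0.0249]
orientation: [0.362, 3.074, 0.006]
wrist_force: [0.7, 0.6, -0.1]
grip_width: 0.598
```

```bash
python3 -c "
from h import *
p,M,s=rep()
cv2.imwrite('pics/w4.png',bot.snapshot('wrist'))
bot.snapshot('side')
print([(np.round(x['centre'],3),round(x['confidence'],2)) for x in bot.pinpoint('side','sign_slats')])
"
```

```text
t 9.20 tcp [ 0.4459 -0.0437  0.0249] az 166.56 tilt [ 0.047 -0.001 -0.999] press xy -0.1482 0.0139 F press 0.56 0.7 -0.1 grip 0.598 q6 0.13
[(array([ 0.544, -0.076,  0.042]), 0.86)]
```

View pics/w4.png

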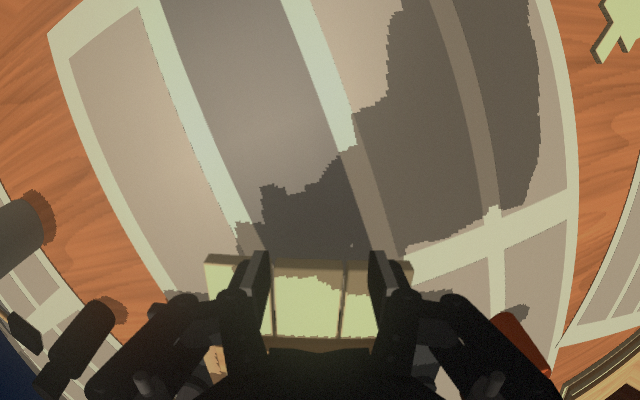

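```bash
cat >> h.py <<'E'
def ww(px,z):
    p=bot.camera_params('wrist');K=np.array(p['camera_matrix']);E=np.array(p['extrinsics'])
    v=np.array([px[0]-K[0,2],px[1]-K[1,2]]);r=np.linalg.norm(v);th=r/K[0,0]
    d=np.array([np.sin(th)*v[0]/r,-np.sin(th)*v[1]/r,-np.cos(th)]);d=E[:3,:3]@d
    P=E[:3,3]+d*(z-E[2,3])/d[2];q=P[:2]-PO;return np.round([q@PX,q@PY],4)
def wp(P):
    p=bot.camera_params('wrist');K=np.array(p['camera_matrix']);E=np.array(p['extrinsics'])
    c=E[:3,:3].T@(np.array(P)-E[:3,3]);th=np.arctan2(np.hypot(c[0],c[1]),-c[2]);a=np.array([c[0],-c[1]])/np.hypot(c[0],c[1])
    return K[:2,2]+K[0,0]*th*a
E
python3 -c "
from h import *
for px in((206,255),(275,262),(345,264),(412,262)): print(px,ww(px,.05),ww(px,.042))
p,M,s=rep()
print('tcp px',wp(p),wp(p+M[:,2]*-.013))
for dx in(.011,-.011):print(dx,wp(p+M[:,0]*dx+M[:,1]*.026),wp(p+M[:,0]*dx-M[:,1]*.026))
"; python3 -c "
import cv2;a=cv2.imread('pics/w4.png')[220:370,190:430];cv2.imwrite('pics/w4z.png',cv2.resize(a,None,fx=3.3,fy=3.3,interpolation=cv2.INTER_CUBIC))"
```

```text
(206, 255) [-0.1543 -0.0455] [-0.1495 -0.049 ]
(275, 262) [-0.1509 -0.0082] [-0.1459 -0.0095]
(345, 264) [-0.1494  0.0281] [-0.1443  0.0289]
(412, 262) [-0.1492  0.0643] [-0.144   0.0673]
t 9.35 tcp [ 0.4458 -0.0437  0.0247] az 166.56 tilt [ 0.046 -0.001 -0.999] press xy -0.1483 0.0138 F press 0.55 -0.33 -1.45 grip 0.6 q6 0.13
tcp px [317.2497209  243.08799681] [317.17701801 253.34784988]
0.011 [361.9180104  225.75430354] [272.52159961 225.8725796 ]
-0.011 [359.9756847 258.9166857] [274.6832626  259.00792625]
```

View pics/w4z.png

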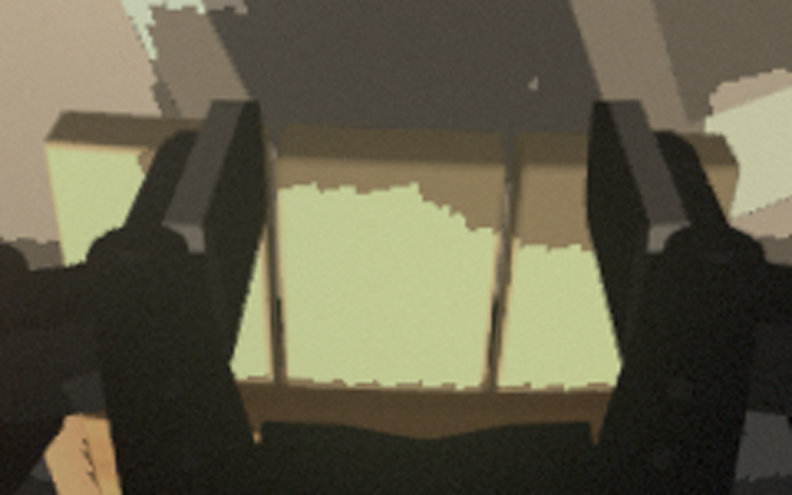

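```bash
python3 -c "
from h import *
p,M,s=pose()[1:]
for up in(0,.006,.012,.02,.03):
  for dx in(.011,0,-.011): print(up,dx,wp(p-up*M[:,2]+M[:,0]*dx-M[:,1]*.0255).round(0),wp(p-up*M[:,2]+M[:,0]*dx+M[:,1]*.0255).round(0))
"; python3 - <<'E'
import sys;sys.path.insert(0,'.')
from h import *
a=bot.snapshot('side');cv2.imwrite('pics/s4.png',cv2.resize(a[180:260,280:400],None,fx=6,fy=6,interpolation=cv2.INTER_CUBIC))
a=bot.snapshot('top');cv2.imwrite('pics/t4.png',cv2.resize(cv2.convertScaleAbs(a[170:250,290:390],alpha=2,beta=20),None,fx=6,fy=6,interpolation=cv2.INTER_CUBIC))
E
```

```text
0 0.011 [273. 226.] [361. 226.]
0 0 [274. 243.] [360. 243.]
0 -0.011 [275. 259.] [359. 259.]
0.006 0.011 [272. 230.] [362. 230.]
0.006 0 [273. 247.] [361. 247.]
0.006 -0.011 [274. 264.] [360. 264.]
0.012 0.011 [270. 234.] [364. 234.]
0.012 0 [272. 252.] [363. 252.]
0.012 -0.011 [273. 269.] [362. 269.]
0.02 0.011 [268. 241.] [366. 241.]
0.02 0 [270. 259.] [365. 259.]
0.02 -0.011 [271. 276.] [363. 276.]
0.03 0.011 [265. 249.] [369. 249.]
0.03 0 [267. 268.] [367. 268.]
0.03 -0.011 [269. 286.] [366. 286.]
```

View pics/s4.png

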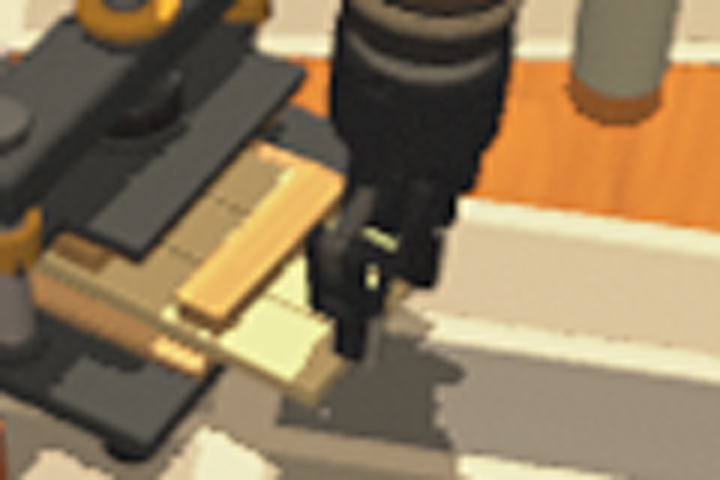

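View pics/t4.png

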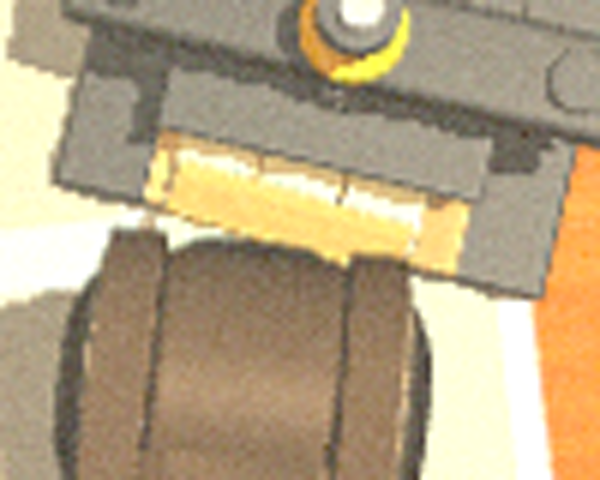

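```bash
python3 -c "
from h import *
p,M,s=pose()[1:]
for up in(0,.012,.02,.03):
  for dx in (.011,0,-.011):
    q=pr('side',p-up*M[:,2]+M[:,0]*dx+M[:,1]*.03);print(up,dx,((q-[280,180])*6).round(0))
"
```

```text
0 0.011 [365. 410.]
0 0 [344. 400.]
0 -0.011 [323. 390.]
0.012 0.011 [367. 393.]
0.012 0 [346. 382.]
0.012 -0.011 [325. 372.]
0.02 0.011 [369. 381.]
0.02 0 [347. 370.]
0.02 -0.011 [326. 360.]
0.03 0.011 [371. 366.]
0.03 0 [349. 355.]
0.03 -0.011 [328. 345.]
```

Emit:
{"name": "arm_command", "arguments": {
  "series": "0 0 0 -0.01 0; 0 0.015 0 0 0; 0 0.015 0 0 0; 0 0.01 0 0 0; 0 0 0 0 0; 0 0 0 0 0"
}}

```text
t: 10.05
tool_pos: [0.4008, -0.0332, 0.0335]
orientation: [0.361, 3.075, 0.007]
wrist_force: [0.6, -0.5, -0.6]
grip_width: -0.002
```

```bash
python3 - <<'E'
from h import *
p,M,s=rep()
cv2.imwrite('pics/w5.png',bot.snapshot('wrist'))
a=bot.snapshot('side');cv2.imwrite('pics/s5.png',cv2.resize(a[180:260,280:400],None,fx=6,fy=6,interpolation=cv2.INTER_CUBIC))
for up in(0,.01,.02,.03):
    q=pr('side',p-up*M[:,2]);print(up,((q-[280,180])*6).round(0),wp(p-up*M[:,2]).round())
E
```

```text
t 10.05 tcp [ 0.4008 -0.0332  0.0335] az 166.58 tilt [ 0.046 -0.001 -0.999] press xy -0.1945 0.0138 F press 0.68 -0.33 -0.65 grip -0.002 q6 0.15
0 [465. 385.] [317. 243.]
0.01 [468. 370.] [317. 250.]
0.02 [471. 355.] [317. 259.]
0.03 [473. 340.] [317. 268.]
```

View pics/s5.png

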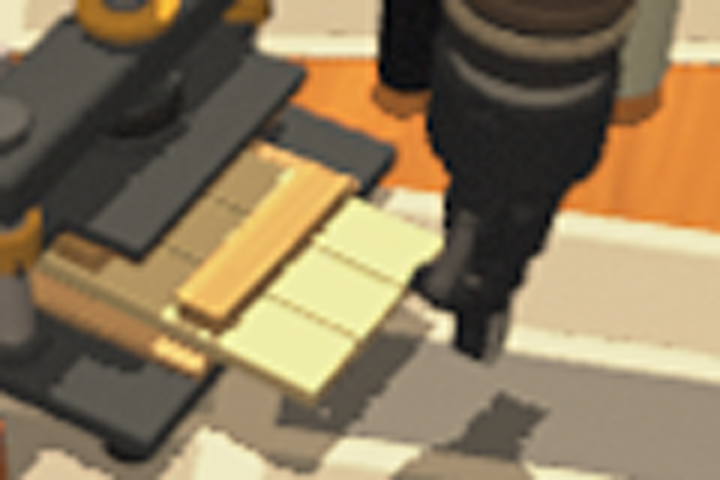

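View pics/w5.png

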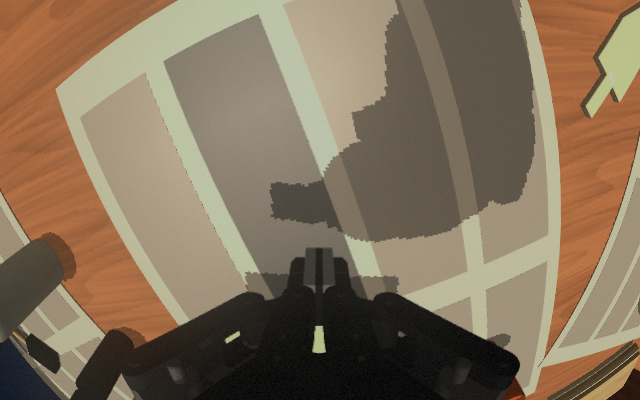

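Emit:
{"name": "arm_command", "arguments": {
  "series": "50 0 0 0.008 0; 50 0 0 0.008 0; 50 0 0 0.005 0; 50 0 0 0 0; 50 0 0 0 0"
}}

```text
t: 10.65
tool_pos: [0.4028, -0.0335, 0.0097]
orientation: [0.362, 3.076, 0.006]
wrist_force: [-0.0, -0.1, -0.3]
grip_width: 0.496
```

```bash
python3 - <<'E'
from h import *
p,M,s=rep()
a=bot.snapshot('side');cv2.imwrite('pics/s6.png',cv2.resize(a[180:260,280:400],None,fx=6,fy=6,interpolation=cv2.INTER_CUBIC))
E
```

```text
t 10.65 tcp [ 0.4028 -0.0335  0.0097] az 166.55 tilt [ 0.044 -0.001 -0.999] press xy -0.1924 0.0139 F press 0.01 -0.15 -0.35 grip 0.496 q6 0.15
```

View pics/s6.png

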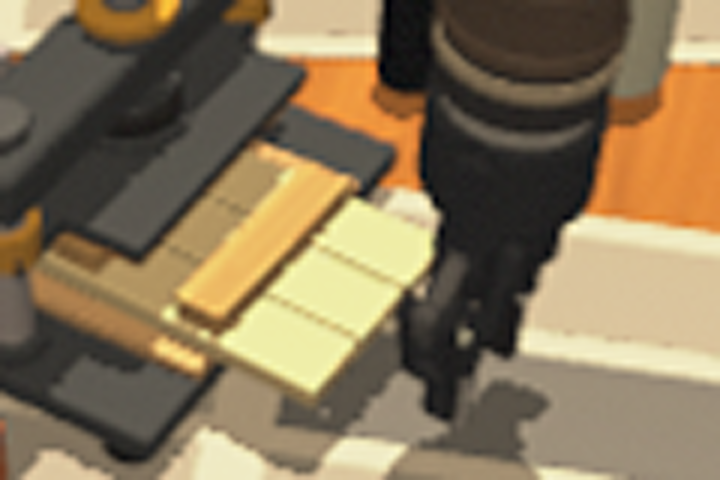

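Emit:
{"name": "arm_command", "arguments": {
  "series": "50 -0.01 0 0.001 0; 50 -0.008 0 0.001 0; 50 -0.003 0 0 0; 50 -0.002 0 0 0; 50 -0.002 0 0 0; 50 -0.002 0 0 0"
}}

```text
t: 11.3
tool_pos: [0.4326, -0.0405, 0.0095]
orientation: [0.362, 3.075, 0.006]
wrist_force: [-1.1, 0.5, 0.9]
grip_width: 0.502
```

```bash
python3 - <<'E'
from h import *
p,M,s=rep()
a=bot.snapshot('side');cv2.imwrite('pics/s7.png',cv2.resize(a[180:260,280:400],None,fx=6,fy=6,interpolation=cv2.INTER_CUBIC))
cv2.imwrite('pics/w7.png',bot.snapshot('wrist')[180:400,170:470])
E
```

```text
t 11.30 tcp [ 0.4326 -0.0405  0.0095] az 166.55 tilt [ 0.046 -0.001 -0.999] press xy -0.1618 0.0139 F press -1.16 0.25 0.86 grip 0.502 q6 0.14
```

View pics/s7.png

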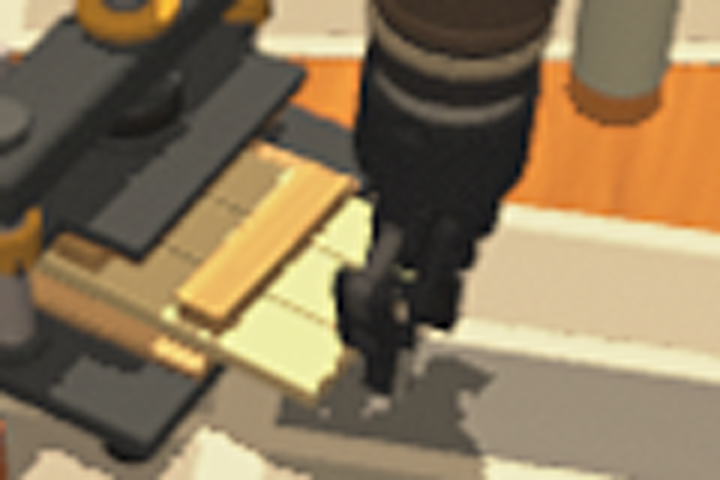

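View pics/w7.png

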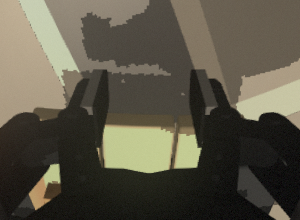

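Now the fingers sit in front of the slat end. I advance slowly.

Emit:
{"name": "arm_command", "arguments": {
  "series": "50 -0.003 0 0 0; 50 -0.003 0 0 0; 50 -0.003 0 0 0; 50 -0.003 0 0 0; 50 -0.003 0 0 0"
}}

```text
t: 11.9
tool_pos: [0.446, -0.044, 0.0097]
orientation: [0.363, 3.078, 0.006]
wrist_force: [-3.1, 0.1, 1.7]
grip_width: 0.502
```

```bash
python3 - <<'E'
from h import *
p,M,s=rep()
cv2.imwrite('pics/w8.png',bot.snapshot('wrist')[180:400,170:470])
bot.snapshot('side')
print([(np.round(x['centre'],3),round(x['confidence'],2)) for x in bot.pinpoint('side','sign_slats')])
E
```

```text
t 11.90 tcp [ 0.446  -0.044   0.0097] az 166.54 tilt [ 0.042 -0.001 -0.999] press xy -0.148 0.0135 F press -3.04 -0.58 1.66 grip 0.502 q6 0.13
[(array([ 0.552, -0.075,  0.047]), 0.59)]
```

View pics/w8.png

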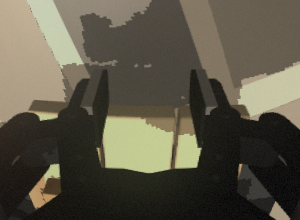

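Emit:
{"name": "arm_command", "arguments": {
  "series": "50 -0.004 0 0 0; 50 -0.004 0 0 0; 50 -0.004 0 0 0; 50 -0.004 0 0 0; 50 -0.004 0 0 0"
}}

```text
t: 12.55
tool_pos: [0.467, -0.0489, 0.0103]
orientation: [0.363, 3.078, 0.007]
wrist_force: [-1.0, 0.2, -1.7]
grip_width: 0.5
```

```bash
python3 - <<'E'
from h import *
p,M,s=rep()
cv2.imwrite('pics/w9.png',bot.snapshot('wrist')[180:400,170:470])
bot.snapshot('side')
print([(np.round(x['centre'],3),round(x['confidence'],2)) for x in bot.pinpoint('side','sign_slats')])
E
```

```text
t 12.55 tcp [ 0.467  -0.0489  0.0103] az 166.55 tilt [ 0.043 -0.001 -0.999] press xy -0.1265 0.0136 F press -0.99 -0.04 -1.67 grip 0.5 q6 0.13
[(array([ 0.572, -0.079,  0.043]), 0.92)]
```

View pics/w9.png

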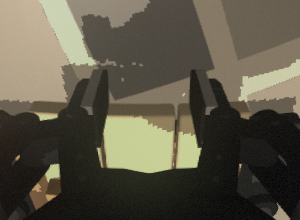

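Emit:
{"name": "arm_command", "arguments": {
  "series": "50 -0.003 0 0 0; 50 -0.003 0 0 0; 50 -0.002 0 0 0; 50 -0.002 0 0 0"
}}

```text
t: 13.1
tool_pos: [0.4769, -0.0512, 0.0107]
orientation: [0.362, 3.078, 0.007]
wrist_force: [-1.7, 0.6, -1.5]
grip_width: 0.495
```

```bash
python3 - <<'E'
from h import *
p,M,s=rep()
E
```

```text
t 13.10 tcp [ 0.4769 -0.0512  0.0107] az 166.57 tilt [ 0.043 -0.001 -0.999] press xy -0.1163 0.0136 F press -1.81 0.19 -1.53 grip 0.495 q6 0.12
```

Emit:
{"name": "arm_command", "arguments": {
  "series": "50 -0.002 0 0 0; 50 -0.002 0 0 0"
}}

```text
t: 13.3
tool_pos: [0.4809, -0.0521, 0.0107]
orientation: [0.362, 3.078, 0.007]
wrist_force: [-1.6, 0.8, -0.5]
grip_width: 0.503
```

```bash
python3 - <<'E'
from h import *
p,M,s=rep()
E
```

```text
t 13.30 tcp [ 0.4809 -0.0521  0.0107] az 166.57 tilt [ 0.042 -0.    -0.999] press xy -0.1122 0.0136 F press -1.73 0.41 -0.49 grip 0.503 q6 0.12
```

Emit:
{"name": "arm_command", "arguments": {
  "series": "50 -0.002 0 0 0; 50 -0.002 0 0 0"
}}

```text
t: 13.5
tool_pos: [0.4817, -0.0524, 0.0105]
orientation: [0.363, 3.085, 0.009]
wrist_force: [-12.0, 3.2, 8.3]
grip_width: 0.503
```

```bash
python3 - <<'E'
from h import *
p,M,s=rep()
E
```

```text
t 13.50 tcp [ 0.4817 -0.0524  0.0105] az 166.58 tilt [ 0.036  0.001 -0.999] press xy -0.1114 0.0136 F press -12.4 0.35 8.32 grip 0.503 q6 0.12
```

Emit:
{"name": "arm_command", "arguments": {
  "series": "50 -0.001 0 0 0; 50 -0.001 0 0 0"
}}

```text
t: 13.7
tool_pos: [0.4815, -0.0523, 0.0106]
orientation: [0.363, 3.089, 0.01]
wrist_force: [-5.0, 1.6, 3.1]
grip_width: 0.498
```

```bash
python3 - <<'E'
from h import *
p,M,s=rep();print(s['moment'])
cv2.imwrite('pics/w10.png',bot.snapshot('wrist')[180:400,170:470])
bot.snapshot('side')
print([(np.round(x['centre'],3),round(x['confidence'],2)) for x in bot.pinpoint('side','sign_slats')])
E
```

```text
t 13.70 tcp [ 0.4815 -0.0523  0.0106] az 166.59 tilt [ 0.032  0.002 -0.999] press xy -0.1115 0.0136 F press -5.2 0.41 3.11 grip 0.498 q6 0.12
[0.27533401 1.07220234 0.03997827]
[(array([ 0.59 , -0.081,  0.042]), 0.79), (array([ 0.49 , -0.278, -0.   ]), 0.6)]
```

View pics/w10.png

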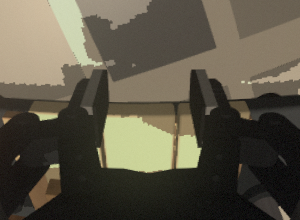

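Emit:
{"name": "arm_command", "arguments": {
  "series": "50 0.005 0 0 0; 50 0.02 0 0 0; 50 0.03 0 0 0; 50 0.03 0 0 0; 50 0 0 -0.03 0; 50 0 0 -0.05 0; 50 0 0 -0.05 0; 50 0 0 -0.05 0; 50 0 0 -0.05 0; 50 0 0 -0.04 0; 50 0 0 0 0"
}}

```text
t: 14.95
tool_pos: [0.385, -0.0325, 0.2845]
orientation: [0.362, 3.081, 0.008]
wrist_force: [-0.1, 0.3, 0.0]
grip_width: 0.496
```

```bash
python3 - <<'E'
from h import *
p,M,s=rep()
a=bot.snapshot('top');cv2.imwrite('pics/t11.png',cv2.resize(cv2.convertScaleAbs(a[110:250,280:420],alpha=1.7,beta=20),None,fx=4.2,fy=4.2,interpolation=cv2.INTER_CUBIC))
a=bot.snapshot('side');cv2.imwrite('pics/s11.png',cv2.resize(a[120:270,220:380],None,fx=4,fy=4,interpolation=cv2.INTER_CUBIC))
for q in('sign_slats','grip','crank_axis','platen'):
  for c in('side','top'):
    print(c,q,[(np.round(x['centre'],3),round(x['confidence'],2)) for x in bot.pinpoint(c,q)])
E
```

```text
t 14.95 tcp [ 0.385  -0.0325  0.2845] az 166.59 tilt [ 0.04   0.    -0.999] press xy -0.21 0.0108 F press -0.18 0.22 0.03 grip 0.496 q6 0.15
side sign_slats [(array([ 0.587, -0.084,  0.044]), 0.76)]
top sign_slats [(array([ 0.648, -0.107,  0.249]), 0.47)]
side grip [(array([ 0.644, -0.107,  0.251]), 0.55)]
top grip [(array([ 0.647, -0.108,  0.25 ]), 0.51)]
side crank_axis [(array([ 0.585, -0.091,  0.251]), 0.59), (array([ 0.315,  0.266, -0.   ]), 0.59)]
top crank_axis [(array([ 0.586, -0.1  ,  0.251]), 0.58)]
side platen [(array([ 0.582, -0.092,  0.083]), 0.92)]
top platen [(array([ 0.578, -0.092,  0.085]), 0.76), (array([ 0.493, -0.274, -0.002]), 0.71)]
```

View pics/t11.png

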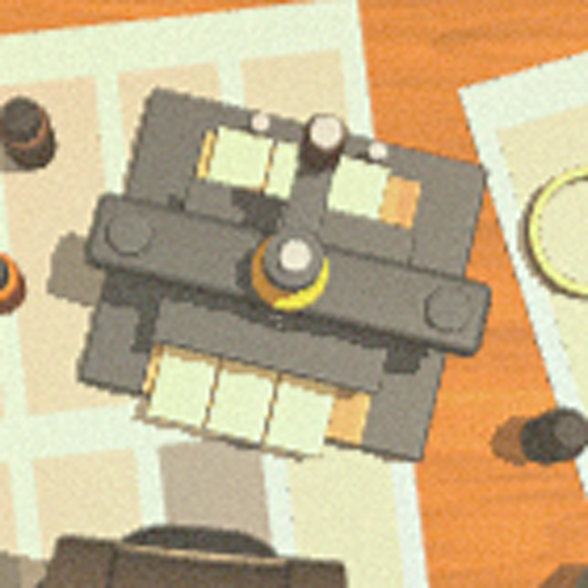

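View pics/s11.png

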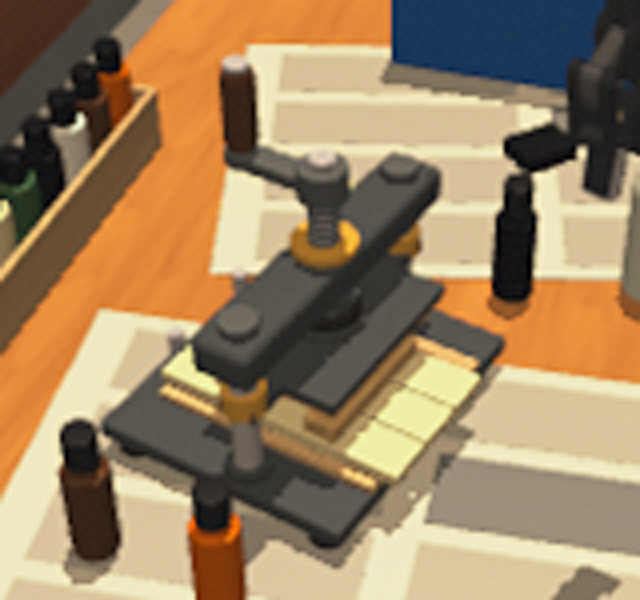

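Emit:
{"name": "arm_command", "arguments": {
  "series": "80 0 0 -0.05 0; 80 -0.045 -0.002 0 0; 80 -0.045 -0.002 0 0; 80 -0.045 -0.002 0 0; 80 -0.045 -0.002 0 0; 80 -0.045 -0.002 0 0; 80 -0.03 -0.002 0 0; 80 0 0 0 0; 80 0 0 0 0"
}}

```text
t: 16.35
tool_pos: [0.6303, -0.1053, 0.3223]
orientation: [0.364, 3.11, 0.008]
wrist_force: [0.0, 0.2, 0.4]
grip_width: 0.797
```

```bash
python3 - <<'E'
from h import *
p,M,s=rep();print(M.round(3))
cv2.imwrite('pics/w12.png',bot.snapshot('wrist'))
print([(np.round(x['centre'],3),round(x['confidence'],2)) for x in bot.pinpoint('wrist','grip')])
E
```

```text
t 16.35 tcp [ 0.6303 -0.1053  0.3223] az 166.64 tilt [ 0.011  0.004 -1.   ] press xy 0.0455 -0.0041 F press -0.03 0.19 0.43 grip 0.797 q6 0.06
[[-0.973  0.231  0.011]
 [ 0.231  0.973  0.004]
 [-0.009  0.006 -1.   ]]
[(array([ 0.651, -0.108,  0.249]), 0.68)]
```

View pics/w12.png

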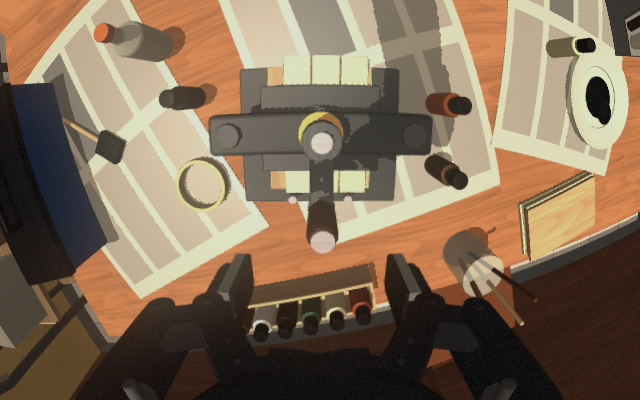

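```bash
python3 - <<'E'
from h import *
for px in((322,242),): print(ww(px,.28))
print('hub',ww((321,142),.225),ww((321,142),.235))
# slat joints squareness & front edge vs pins
for px in((283,58),(368,66),(313,55),(341,56)):print(ww(px,.05))
for px in((292,200),(348,200)):print('pin',ww(px,.064))
p,M,s=rep()
for up in(0,.01,.02,.03):print(up,wp(p-up*M[:,2]+.011*M[:,0]+M[:,1]*.034).round(),wp(p-up*M[:,2]+.011*M[:,0]-M[:,1]*.034).round())
E
```

```text
[ 0.0652 -0.0004]
hub [-0.0013 -0.0002] [-0.0027 -0.0004]
[-0.0974 -0.0497]
[-0.0863  0.0678]
[-0.1008 -0.0084]
[-0.0995  0.0302]
pin [ 0.1046 -0.0399]
pin [0.1051 0.041 ]
t 16.45 tcp [ 0.6294 -0.105   0.3228] az 166.65 tilt [ 0.011  0.004 -1.   ] press xy 0.0445 -0.004 F press -0.36 1.19 0.27 grip 0.802 q6 0.06
0 [375. 225.] [259. 226.]
0.01 [378. 232.] [256. 233.]
0.02 [382. 240.] [252. 240.]
0.03 [385. 249.] [249. 249.]
```

Emit:
{"name": "arm_command", "arguments": {
  "series": "80 -0.012 0.003 0 0; 80 -0.006 0.001 0 0; 80 0 0 0 0; 80 0 0 0 0"
}}

```text
t: 16.85
tool_pos: [0.6443, -0.1039, 0.3278]
orientation: [0.362, 3.105, 0.008]
wrist_force: [0.8, 0.3, -0.1]
grip_width: 0.8
```

```bash
python3 - <<'E'
from h import *
p,M,s=rep()
E
```

```text
t 16.85 tcp [ 0.6443 -0.1039  0.3278] az 166.71 tilt [ 0.016  0.003 -1.   ] press xy 0.0587 0.0005 F press 0.74 0.48 -0.15 grip 0.8 q6 0.07
```

Emit:
{"name": "arm_command", "arguments": {
  "series": "80 -0.006 0 0 0; 80 0 0 0.03 0; 80 0 0 0.03 0; 80 0 0 0.025 0; 80 0 0 0 0; 80 0 0 0 0"
}}

```text
t: 17.45
tool_pos: [0.6517, -0.1054, 0.2451]
orientation: [0.361, 3.098, 0.007]
wrist_force: [0.4, 0.1, 0.0]
grip_width: 0.804
```

```bash
python3 - <<'E'
from h import *
p,M,s=rep()
cv2.imwrite('pics/w13.png',bot.snapshot('wrist')[100:400,150:490])
a=bot.snapshot('side');cv2.imwrite('pics/s13.png',cv2.resize(a[80:220,240:400],None,fx=4,fy=4,interpolation=cv2.INTER_CUBIC))
E
```

```text
t 17.45 tcp [ 0.6517 -0.1054  0.2451] az 166.70 tilt [ 0.023  0.002 -1.   ] press xy 0.0662 0.0008 F press 0.31 0.2 0.04 grip 0.804 q6 0.07
```

View pics/w13.png

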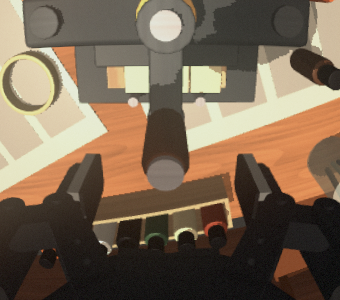

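View pics/s13.png

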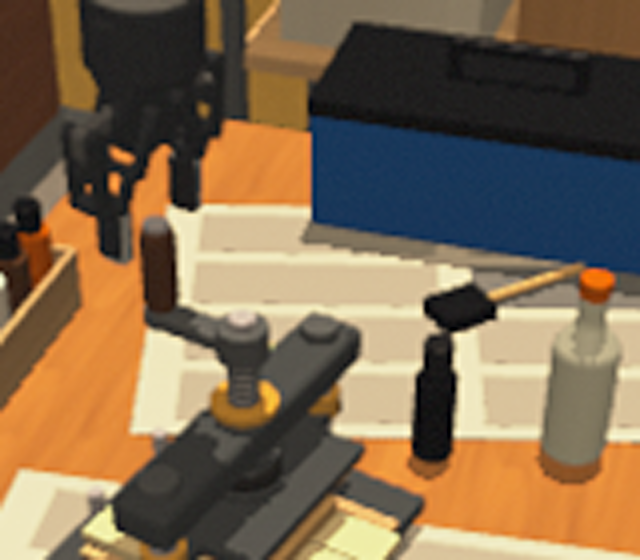

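```bash
python3 - <<'E'
from h import *
print(ww((315,273),.28)); rep()
E
```

```text
[ 0.0656 -0.0004]
t 17.55 tcp [ 0.6522 -0.1054  0.2455] az 166.70 tilt [ 0.024  0.002 -1.   ] press xy 0.0667 0.0009 F press 0.29 -0.66 -0.13 grip 0.799 q6 0.07
```

Emit:
{"name": "arm_command", "arguments": {
  "series": "80 0 0 0.015 0; 80 0 0 0.014 0; 80 0 0 0 0; 80 0 0 0 0"
}}

```text
t: 17.95
tool_pos: [0.6559, -0.1059, 0.223]
orientation: [0.36, 3.087, 0.006]
wrist_force: [0.2, -0.6, 0.1]
grip_width: 0.801
```

```bash
python3 - <<'E'
from h import *
p,M,s=rep()
cv2.imwrite('pics/w14.png',bot.snapshot('wrist')[100:400,150:490])
a=bot.snapshot('side');cv2.imwrite('pics/s14.png',cv2.resize(a[80:220,240:400],None,fx=4,fy=4,interpolation=cv2.INTER_CUBIC))
E
```

```text
t 17.95 tcp [ 0.6559 -0.1059  0.223 ] az 166.70 tilt [ 0.034 -0.    -0.999] press xy 0.0705 0.0012 F press 0.36 -0.54 0.07 grip 0.801 q6 0.07
```

View pics/w14.png

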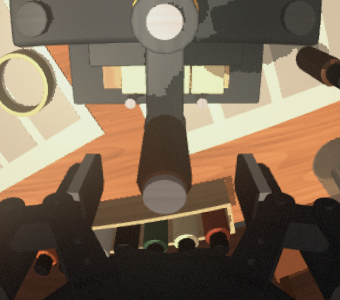

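View pics/s14.png

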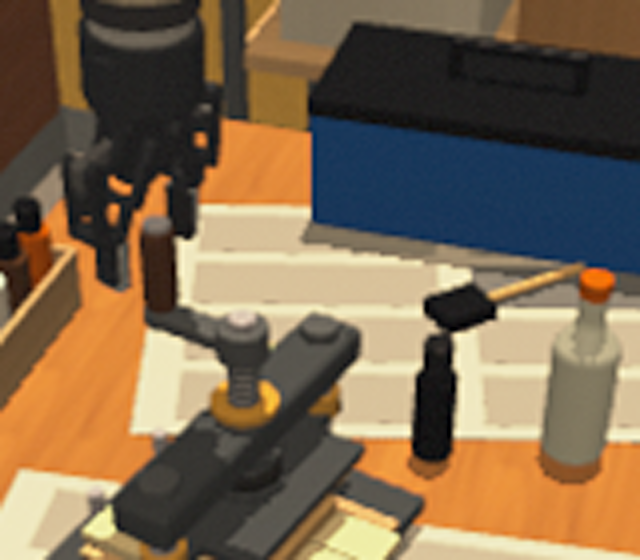

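Emit:
{"name": "arm_command", "arguments": {
  "series": "80 0.004 0 0.008 0; 80 0.003 -0.001 0.003 0; 40 0 0 0 0; 40 0 0 0 0"
}}

```text
t: 18.45
tool_pos: [0.6492, -0.1053, 0.2124]
orientation: [0.36, 3.085, 0.006]
wrist_force: [-0.5, -0.6, 0.3]
grip_width: 0.47
```

```bash
python3 - <<'E'
from h import *
p,M,s=rep()
E
```

```text
t 18.45 tcp [ 0.6492 -0.1053  0.2124] az 166.70 tilt [ 0.036 -0.    -0.999] press xy 0.0638 0.0003 F press -0.33 -0.66 0.26 grip 0.47 q6 0.07
```

Emit:
{"name": "arm_command", "arguments": {
  "series": "0 0 0 0 0; 0 0 0 0 0; 0 0 0 0 0; 0 0 0 0 0"
}}

```text
t: 18.85
tool_pos: [0.649, -0.1058, 0.2128]
orientation: [0.36, 3.085, 0.004]
wrist_force: [-1.0, 0.1, 0.7]
grip_width: 0.277
```

```bash
python3 - <<'E'
from h import *
p,M,s=rep();print(s['moment'],s['qpos'].round(2))
cv2.imwrite('pics/w15.png',bot.snapshot('wrist')[100:400,150:490])
a=bot.snapshot('side');cv2.imwrite('pics/s15.png',cv2.resize(a[80:220,240:400],None,fx=4,fy=4,interpolation=cv2.INTER_CUBIC))
E
```

```text
t 18.85 tcp [ 0.649  -0.1058  0.2128] az 166.69 tilt [ 0.036 -0.002 -0.999] press xy 0.0637 -0.0002 F press -1.02 -0.12 0.66 grip 0.277 q6 0.07
[-0.21197904  0.15600923 -0.0110751 ] [-0.16  0.35  0.26  1.44  0.    0.07]
```

View pics/s15.png

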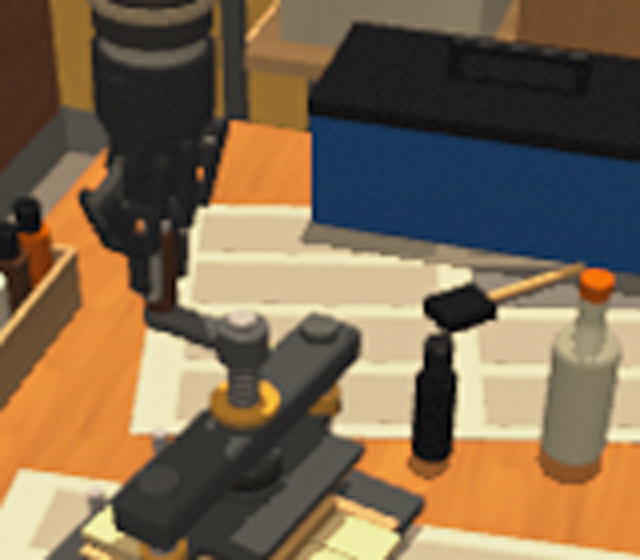

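View pics/w15.png

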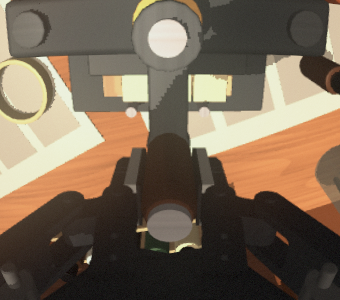

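```bash
cat > g.py <<'E'
import sys
from h import *
step=float(sys.argv[1]);n=int(sys.argv[2]);lead=float(sys.argv[3]) if len(sys.argv)>3 else 0
p,M,s=rep()
q=(p-0.025*M[:,2])[:2]-PO;r=np.array([q@PX,q@PY]);th=np.arctan2(r[1],r[0])
f=np.array(s['wrist_force']);F=np.array([f[:2]@PX,f[:2]@PY]);t=np.array([np.sin(th),-np.cos(th)])
print('theta %.1f'%np.degrees(th),'radius %.4f'%np.linalg.norm(r),'Ftang %.2f Frad %.2f'%(-F@t,F@r/np.linalg.norm(r)),'platen est from z')
o=[]
for i in range(n):
    a0=th-np.radians(step*i)-np.radians(lead);a1=a0-np.radians(step)
    d=.065*np.array([np.cos(a1)-np.cos(a0),np.sin(a1)-np.sin(a0)])
    o.append('0 %.4f %.4f %.4f 0'%(-d[0],d[1],.016*step/360))
print('; '.join(o))
E
python3 g.py 6 6
```

```text
t 18.95 tcp [ 0.649  -0.1058  0.2128] az 166.69 tilt [ 0.036 -0.002 -0.999] press xy 0.0637 -0.0002 F press -0.46 0.37 -0.38 grip 0.278 q6 0.07
theta -0.3 radius 0.0628 Ftang 0.37 Frad -0.46 platen est from z
0 0.0004 -0.0068 0.0003 0; 0 0.0011 -0.0067 0.0003 0; 0 0.0018 -0.0066 0.0003 0; 0 0.0025 -0.0063 0.0003 0; 0 0.0031 -0.0060 0.0003 0; 0 0.0037 -0.0057 0.0003 0
```

Emit:
{"name": "arm_command", "arguments": {
  "series": "0 0.0004 -0.0068 0.0003 0; 0 0.0011 -0.0067 0.0003 0; 0 0.0018 -0.0066 0.0003 0; 0 0.0025 -0.0063 0.0003 0; 0 0.0031 -0.006 0.0003 0"
}}

```text
t: 19.45
tool_pos: [0.6383, -0.1295, 0.2118]
orientation: [0.347, 3.077, 0.024]
wrist_force: [5.4, 5.4, 1.1]
grip_width: 0.28
```

```bash
python3 g.py 6 8
```

```text
t 19.45 tcp [ 0.6383 -0.1295  0.2118] az 167.09 tilt [ 0.047  0.01  -0.999] press xy 0.0588 -0.0258 F press 4.04 6.54 1.15 grip 0.28 q6 0.02
theta -24.5 radius 0.0634 Ftang 7.63 Frad 0.96 platen est from z
0 0.0031 -0.0060 0.0003 0; 0 0.0038 -0.0057 0.0003 0; 0 0.0043 -0.0052 0.0003 0; 0 0.0049 -0.0048 0.0003 0; 0 0.0053 -0.0042 0.0003 0; 0 0.0057 -0.0037 0.0003 0; 0 0.0061 -0.0030 0.0003 0; 0 0.0064 -0.0024 0.0003 0
```

```bash
sed -i 's/a0=th-np.radians(step\*i)-np.radians(lead);a1=a0-np.radians(step)/a0=th-np.radians(lead*i);a1=a0-np.radians(step)/' g.py; python3 g.py 8 10 6.5
```

```text
t 19.45 tcp [ 0.6383 -0.1295  0.2118] az 167.09 tilt [ 0.047  0.01  -0.999] press xy 0.0588 -0.0258 F press 4.04 6.54 1.15 grip 0.28 q6 0.02
theta -24.5 radius 0.0634 Ftang 7.63 Frad 0.96 platen est from z
0 0.0043 -0.0080 0.0004 0; 0 0.0052 -0.0074 0.0004 0; 0 0.0060 -0.0068 0.0004 0; 0 0.0067 -0.0061 0.0004 0; 0 0.0074 -0.0053 0.0004 0; 0 0.0079 -0.0044 0.0004 0; 0 0.0084 -0.0035 0.0004 0; 0 0.0087 -0.0025 0.0004 0; 0 0.0089 -0.0015 0.0004 0; 0 0.0091 -0.0005 0.0004 0
```

Emit:
{"name": "arm_command", "arguments": {
  "series": "0 0.0043 -0.008 0.0004 0; 0 0.0052 -0.0074 0.0004 0; 0 0.006 -0.0068 0.0004 0; 0 0.0067 -0.0061 0.0004 0; 0 0.0074 -0.0053 0.0004 0; 0 0.0079 -0.0044 0.0004 0; 0 0.0084 -0.0035 0.0004 0; 0 0.0087 -0.0025 0.0004 0; 0 0.0089 -0.0015 0.0004 0"
}}

```text
t: 20.35
tool_pos: [0.5776, -0.155, 0.209]
orientation: [0.326, 3.052, 0.043]
wrist_force: [6.8, 3.4, 1.5]
grip_width: 0.279
```

```bash
python3 g.py 8 10 6.5
```

```text
t 20.35 tcp [ 0.5776 -0.155   0.209 ] az 167.72 tilt [ 0.075  0.02  -0.997] press xy 0.0055 -0.0645 F press 5.9 4.82 1.51 grip 0.279 q6 -0.07
theta -86.7 radius 0.0655 Ftang 6.16 Frad -4.48 platen est from z
0 0.0091 0.0001 0.0004 0; 0 0.0090 0.0011 0.0004 0; 0 0.0088 0.0021 0.0004 0; 0 0.0085 0.0031 0.0004 0; 0 0.0081 0.0041 0.0004 0; 0 0.0076 0.0050 0.0004 0; 0 0.0070 0.0058 0.0004 0; 0 0.0063 0.0065 0.0004 0; 0 0.0055 0.0072 0.0004 0; 0 0.0046 0.0078 0.0004 0
```

Emit:
{"name": "arm_command", "arguments": {
  "series": "0 0.0091 0.0001 0.0004 0; 0 0.009 0.0011 0.0004 0; 0 0.0088 0.0021 0.0004 0; 0 0.0085 0.0031 0.0004 0; 0 0.0081 0.0041 0.0004 0; 0 0.0076 0.005 0.0004 0; 0 0.007 0.0058 0.0004 0; 0 0.0063 0.0065 0.0004 0; 0 0.0055 0.0072 0.0004 0"
}}

```text
t: 21.25
tool_pos: [0.5281, -0.1161, 0.2065]
orientation: [0.326, 3.021, 0.01]
wrist_force: [3.8, -5.5, 0.6]
grip_width: 0.275
```

```bash
python3 g.py 8 10 6.5
```

```text
t 21.25 tcp [ 0.5281 -0.1161  0.2065] az 167.62 tilt [ 0.103 -0.005 -0.995] press xy -0.0516 -0.0379 F press 4.93 -4.49 0.57 grip 0.275 q6 -0.01
theta -144.7 radius 0.0663 Ftang 6.51 Frad -1.42 platen est from z
0 0.0047 0.0077 0.0004 0; 0 0.0038 0.0082 0.0004 0; 0 0.0028 0.0086 0.0004 0; 0 0.0019 0.0089 0.0004 0; 0 0.0008 0.0090 0.0004 0; 0 -0.0002 0.0091 0.0004 0; 0 -0.0012 0.0090 0.0004 0; 0 -0.0022 0.0088 0.0004 0; 0 -0.0032 0.0085 0.0004 0; 0 -0.0041 0.0081 0.0004 0
```

Emit:
{"name": "arm_command", "arguments": {
  "series": "0 0.0047 0.0077 0.0004 0; 0 0.0038 0.0082 0.0004 0; 0 0.0028 0.0086 0.0004 0; 0 0.0019 0.0089 0.0004 0; 0 0.0008 0.009 0.0004 0; 0 -0.0002 0.0091 0.0004 0; 0 -0.0012 0.009 0.0004 0; 0 -0.0022 0.0088 0.0004 0; 0 -0.0032 0.0085 0.0004 0"
}}

```text
t: 22.15
tool_pos: [0.5378, -0.0517, 0.2038]
orientation: [0.345, 3.014, -0.035]
wrist_force: [0.0, -7.8, -0.4]
grip_width: 0.275
```

```bash
python3 g.py 8 10 6.5; python3 - <<'E'
from h import *
cv2.imwrite('pics/w16.png',bot.snapshot('wrist')[100:400,150:490])
a=bot.snapshot('side');cv2.imwrite('pics/s16.png',cv2.resize(a[80:250,240:400],None,fx=3.5,fy=3.5,interpolation=cv2.INTER_CUBIC))
E
```

```text
t 22.15 tcp [ 0.5378 -0.0517  0.2038] az 166.99 tilt [ 0.104 -0.035 -0.994] press xy -0.0569 0.027 F press 1.79 -7.61 -0.4 grip 0.275 q6 0.15
theta 155.4 radius 0.0656 Ftang 6.18 Frad -4.79 platen est from z
0 -0.0043 0.0080 0.0004 0; 0 -0.0052 0.0074 0.0004 0; 0 -0.0060 0.0068 0.0004 0; 0 -0.0067 0.0061 0.0004 0; 0 -0.0074 0.0053 0.0004 0; 0 -0.0079 0.0044 0.0004 0; 0 -0.0084 0.0035 0.0004 0; 0 -0.0087 0.0025 0.0004 0; 0 -0.0089 0.0015 0.0004 0; 0 -0.0091 0.0005 0.0004 0
```

View pics/s16.png

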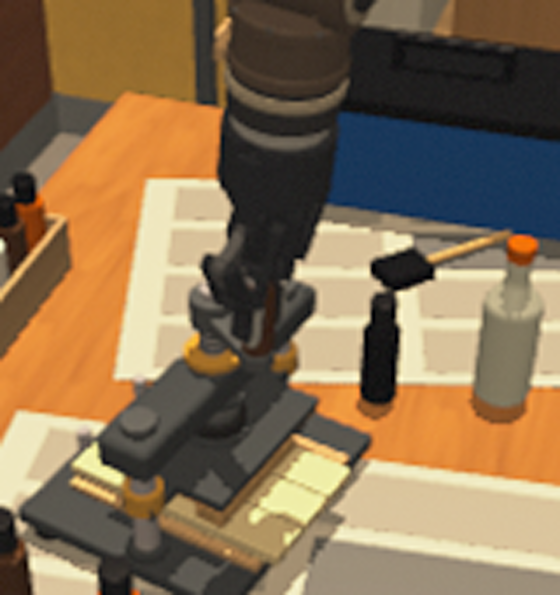

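View pics/w16.png

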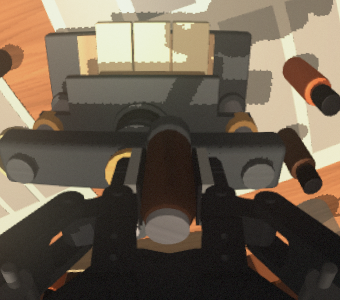

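Emit:
{"name": "arm_command", "arguments": {
  "series": "0 -0.0043 0.008 0.0004 0; 0 -0.0052 0.0074 0.0004 0; 0 -0.006 0.0068 0.0004 0; 0 -0.0067 0.0061 0.0004 0; 0 -0.0074 0.0053 0.0004 0; 0 -0.0079 0.0044 0.0004 0; 0 -0.0084 0.0035 0.0004 0; 0 -0.0087 0.0025 0.0004 0; 0 -0.0089 0.0015 0.0004 0"
}}

```text
t: 23.15
tool_pos: [0.5983, -0.0287, 0.2011]
orientation: [0.361, 3.038, -0.05]
wrist_force: [-8.0, -3.1, 1.6]
grip_width: 0.278
```

```bash
python3 g.py 8 10 6.5
```

```text
t 23.15 tcp [ 0.5983 -0.0287  0.2011] az 166.49 tilt [ 0.077 -0.042 -0.996] press xy -0.0032 0.0632 F press -7.07 -4.85 1.62 grip 0.278 q6 0.21
theta 94.8 radius 0.0640 Ftang 7.45 Frad -4.24 platen est from z
0 -0.0091 0.0001 0.0004 0; 0 -0.0090 -0.0009 0.0004 0; 0 -0.0089 -0.0019 0.0004 0; 0 -0.0086 -0.0029 0.0004 0; 0 -0.0082 -0.0039 0.0004 0; 0 -0.0077 -0.0048 0.0004 0; 0 -0.0071 -0.0056 0.0004 0; 0 -0.0064 -0.0064 0.0004 0; 0 -0.0057 -0.0071 0.0004 0; 0 -0.0048 -0.0077 0.0004 0
```

Emit:
{"name": "arm_command", "arguments": {
  "series": "0 -0.0091 0.0001 0.0004 0; 0 -0.009 -0.0009 0.0004 0; 0 -0.0089 -0.0019 0.0004 0; 0 -0.0086 -0.0029 0.0004 0; 0 -0.0082 -0.0039 0.0004 0; 0 -0.0077 -0.0048 0.0004 0; 0 -0.0071 -0.0056 0.0004 0; 0 -0.0064 -0.0064 0.0004 0; 0 -0.0057 -0.0071 0.0004 0"
}}

```text
t: 24.05
tool_pos: [0.6474, -0.0695, 0.1983]
orientation: [0.358, 3.069, -0.011]
wrist_force: [-6.1, 5.5, 2.2]
grip_width: 0.278
```

```bash
python3 g.py 6 10 4.5;  python3 - <<'E'
from h import *
a=bot.snapshot('side');cv2.imwrite('pics/s17.png',cv2.resize(a[160:270,230:370],None,fx=5,fy=5,interpolation=cv2.INTER_CUBIC))
print([(np.round(x['centre'],3),round(x['confidence'],2)) for x in bot.pinpoint('side','platen')])
E
```

```text
t 24.05 tcp [ 0.6474 -0.0695  0.1983] az 166.70 tilt [ 0.05  -0.013 -0.999] press xy 0.0539 0.0347 F press -7.22 3.95 2.22 grip 0.278 q6 0.13
theta 33.5 radius 0.0630 Ftang 7.28 Frad -3.84 platen est from z
0 -0.0034 -0.0059 0.0003 0; 0 -0.0030 -0.0061 0.0003 0; 0 -0.0025 -0.0063 0.0003 0; 0 -0.0020 -0.0065 0.0003 0; 0 -0.0015 -0.0066 0.0003 0; 0 -0.0009 -0.0067 0.0003 0; 0 -0.0004 -0.0068 0.0003 0; 0 0.0001 -0.0068 0.0003 0; 0 0.0007 -0.0068 0.0003 0; 0 0.0012 -0.0067 0.0003 0
[(array([ 0.584, -0.094,  0.068]), 0.56)]
```

View pics/s17.png

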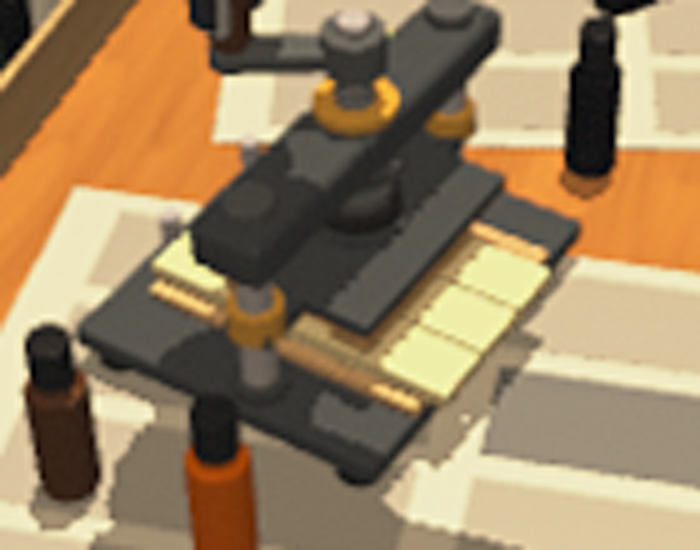

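Emit:
{"name": "arm_command", "arguments": {
  "series": "0 -0.0034 -0.0059 0.0003 0; 0 -0.003 -0.0061 0.0003 0; 0 -0.0025 -0.0063 0.0003 0; 0 -0.002 -0.0065 0.0003 0"
}}

```text
t: 24.55
tool_pos: [0.6513, -0.0913, 0.1975]
orientation: [0.352, 3.072, 0.006]
wrist_force: [-3.5, 6.3, 0.6]
grip_width: 0.276
```

```bash
python3 g.py 4 8 3
```

```text
t 24.55 tcp [ 0.6513 -0.0913  0.1975] az 166.90 tilt [ 0.049 -0.002 -0.999] press xy 0.0626 0.0144 F press -4.81 5.3 0.58 grip 0.276 q6 0.09
theta 13.0 radius 0.0630 Ftang 6.24 Frad -3.50 platen est from z
0 -0.0009 -0.0045 0.0002 0; 0 -0.0006 -0.0045 0.0002 0; 0 -0.0004 -0.0045 0.0002 0; 0 -0.0002 -0.0045 0.0002 0; 0 0.0001 -0.0045 0.0002 0; 0 0.0003 -0.0045 0.0002 0; 0 0.0006 -0.0045 0.0002 0; 0 0.0008 -0.0045 0.0002 0
```

Emit:
{"name": "arm_command", "arguments": {
  "series": "0 -0.0005 -0.0045 0.0002 0; 0 -0.0004 -0.0045 0.0002 0; 0 -0.0002 -0.0045 0.0002 0"
}}

```text
t: 24.85
tool_pos: [0.6506, -0.1006, 0.1971]
orientation: [0.346, 3.071, 0.02]
wrist_force: [-0.5, 6.4, -0.4]
grip_width: 0.276
```

```bash
python3 g.py 4 8 3
```

```text
t 24.85 tcp [ 0.6506 -0.1006  0.1971] az 167.12 tilt [ 0.053  0.007 -0.999] press xy 0.0641 0.0052 F press -1.92 6.13 -0.36 grip 0.276 q6 0.06
theta 4.3 radius 0.0631 Ftang 6.25 Frad -1.46 platen est from z
0 -0.0002 -0.0045 0.0002 0; 0 0.0001 -0.0045 0.0002 0; 0 0.0003 -0.0045 0.0002 0; 0 0.0005 -0.0045 0.0002 0; 0 0.0008 -0.0045 0.0002 0; 0 0.0010 -0.0044 0.0002 0; 0 0.0012 -0.0044 0.0002 0; 0 0.0015 -0.0043 0.0002 0
```

Emit:
{"name": "arm_command", "arguments": {
  "series": "0 0.0002 -0.0045 0.0002 0; 0 0.0004 -0.0045 0.0002 0; 0 0.0006 -0.0045 0.0002 0"
}}

```text
t: 25.15
tool_pos: [0.6487, -0.1096, 0.1968]
orientation: [0.338, 3.067, 0.032]
wrist_force: [0.6, 6.3, -0.0]
grip_width: 0.276
```

```bash
python3 g.py 4 8 3
```

```text
t 25.15 tcp [ 0.6487 -0.1096  0.1968] az 167.38 tilt [ 0.058  0.014 -0.998] press xy 0.0643 -0.004 F press -0.82 6.32 -0.02 grip 0.276 q6 0.04
theta -4.3 radius 0.0632 Ftang 6.24 Frad -1.29 platen est from z
0 0.0005 -0.0045 0.0002 0; 0 0.0007 -0.0045 0.0002 0; 0 0.0010 -0.0044 0.0002 0; 0 0.0012 -0.0044 0.0002 0; 0 0.0014 -0.0043 0.0002 0; 0 0.0016 -0.0042 0.0002 0; 0 0.0019 -0.0041 0.0002 0; 0 0.0021 -0.0040 0.0002 0
```

Emit:
{"name": "arm_command", "arguments": {
  "series": "0 0.0006 -0.0045 0.0002 0; 0 0.0008 -0.0045 0.0002 0; 0 0.001 -0.0044 0.0002 0; 0 0.0012 -0.0044 0.0002 0"
}}

```text
t: 25.55
tool_pos: [0.644, -0.1214, 0.1962]
orientation: [0.327, 3.062, 0.044]
wrist_force: [-0.1, 5.8, 1.4]
grip_width: 0.276
```

```bash
python3 g.py 4 8 3
```

```text
t 25.55 tcp [ 0.644  -0.1214  0.1962] az 167.75 tilt [ 0.064  0.022 -0.998] press xy 0.0624 -0.0165 F press -1.43 5.65 1.36 grip 0.276 q6 0.01
theta -16.0 radius 0.0634 Ftang 5.04 Frad -2.93 platen est from z
0 0.0014 -0.0043 0.0002 0; 0 0.0016 -0.0042 0.0002 0; 0 0.0018 -0.0041 0.0002 0; 0 0.0021 -0.0040 0.0002 0; 0 0.0023 -0.0039 0.0002 0; 0 0.0025 -0.0038 0.0002 0; 0 0.0027 -0.0037 0.0002 0; 0 0.0029 -0.0035 0.0002 0
```

Emit:
{"name": "arm_command", "arguments": {
  "series": "0 0.0014 -0.0043 0.0002 0; 0 0.0016 -0.0042 0.0002 0; 0 0.0018 -0.0041 0.0002 0; 0 0.002 -0.004 0.0002 0"
}}

```text
t: 25.95
tool_pos: [0.637, -0.1319, 0.1957]
orientation: [0.316, 3.056, 0.053]
wrist_force: [1.9, 6.1, 0.2]
grip_width: 0.277
```

```bash
python3 g.py 4 8 3
```

```text
t 25.95 tcp [ 0.637  -0.1319  0.1957] az 168.13 tilt [ 0.072  0.027 -0.997] press xy 0.058 -0.0284 F press 0.41 6.4 0.16 grip 0.277 q6 -0.02
theta -27.6 radius 0.0637 Ftang 5.86 Frad -2.60 platen est from z
0 0.0022 -0.0039 0.0002 0; 0 0.0024 -0.0038 0.0002 0; 0 0.0026 -0.0037 0.0002 0; 0 0.0028 -0.0035 0.0002 0; 0 0.0030 -0.0034 0.0002 0; 0 0.0032 -0.0032 0.0002 0; 0 0.0033 -0.0031 0.0002 0; 0 0.0035 -0.0029 0.0002 0
```

Emit:
{"name": "arm_command", "arguments": {
  "series": "0 0.0023 -0.0039 0.0002 0; 0 0.0026 -0.0038 0.0002 0; 0 0.0028 -0.0036 0.0002 0; 0 0.003 -0.0034 0.0002 0"
}}

```text
t: 26.35
tool_pos: [0.6279, -0.1411, 0.1953]
orientation: [0.304, 3.048, 0.058]
wrist_force: [3.7, 4.8, -0.4]
grip_width: 0.284
```

```bash
python3 g.py 4 8 3
```

```text
t 26.35 tcp [ 0.6279 -0.1411  0.1953] az 168.51 tilt [ 0.081  0.03  -0.996] press xy 0.0512 -0.0394 F press 2.5 5.55 -0.37 grip 0.284 q6 -0.04
theta -39.4 radius 0.0640 Ftang 5.87 Frad -1.59 platen est from z
0 0.0030 -0.0034 0.0002 0; 0 0.0032 -0.0032 0.0002 0; 0 0.0033 -0.0031 0.0002 0; 0 0.0035 -0.0029 0.0002 0; 0 0.0036 -0.0027 0.0002 0; 0 0.0038 -0.0025 0.0002 0; 0 0.0039 -0.0023 0.0002 0; 0 0.0040 -0.0021 0.0002 0
```

Emit:
{"name": "arm_command", "arguments": {
  "series": "0 0.0031 -0.0033 0.0002 0; 0 0.0033 -0.0031 0.0002 0; 0 0.0035 -0.0029 0.0002 0; 0 0.0037 -0.0027 0.0002 0"
}}

```text
t: 26.75
tool_pos: [0.6172, -0.1482, 0.1948]
orientation: [0.293, 3.038, 0.06]
wrist_force: [4.7, 3.0, 0.1]
grip_width: 0.278
```

```bash
python3 g.py 4 8 3; python3 - <<'E'
from h import *
a=bot.snapshot('side');cv2.imwrite('pics/s18.png',cv2.resize(a[160:270,230:370],None,fx=5,fy=5,interpolation=cv2.INTER_CUBIC))
E
```

```text
t 26.75 tcp [ 0.6172 -0.1482  0.1948] az 168.86 tilt [ 0.092  0.03  -0.995] press xy 0.0425 -0.0488 F press 3.86 4.01 0.05 grip 0.278 q6 -0.07
theta -51.1 radius 0.0643 Ftang 5.52 Frad -0.70 platen est from z
0 0.0036 -0.0027 0.0002 0; 0 0.0038 -0.0025 0.0002 0; 0 0.0039 -0.0023 0.0002 0; 0 0.0040 -0.0021 0.0002 0; 0 0.0041 -0.0019 0.0002 0; 0 0.0042 -0.0017 0.0002 0; 0 0.0043 -0.0015 0.0002 0; 0 0.0044 -0.0012 0.0002 0
```

View pics/s18.png

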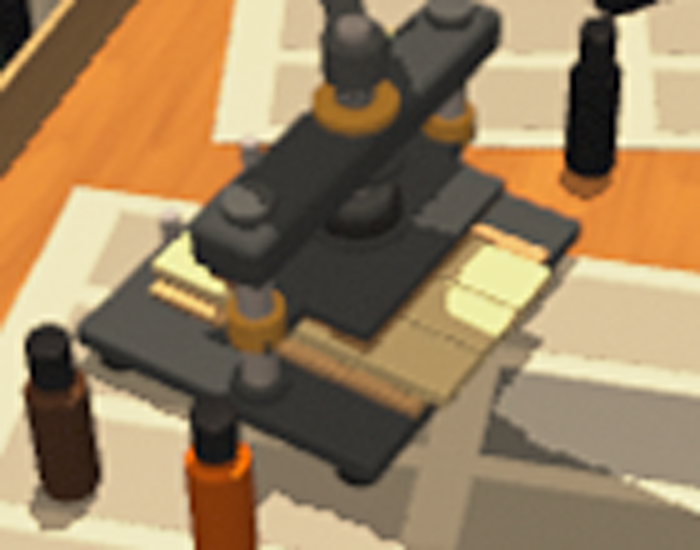

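Emit:
{"name": "arm_command", "arguments": {
  "series": "0 0.0037 -0.0026 0.0002 0; 0 0.0038 -0.0024 0.0002 0; 0 0.004 -0.0022 0.0002 0; 0 0.0041 -0.002 0.0002 0"
}}

```text
t: 27.2
tool_pos: [0.6053, -0.1531, 0.1943]
orientation: [0.283, 3.027, 0.059]
wrist_force: [5.1, 4.4, 0.1]
grip_width: 0.276
```

```bash
python3 g.py 4 8 3
```

```text
t 27.20 tcp [ 0.6053 -0.1531  0.1943] az 169.20 tilt [ 0.104  0.029 -0.994] press xy 0.032 -0.0562 F press 4.0 5.47 0.06 grip 0.276 q6 -0.09
theta -62.8 radius 0.0647 Ftang 6.06 Frad -3.03 platen est from z
0 0.0041 -0.0019 0.0002 0; 0 0.0042 -0.0017 0.0002 0; 0 0.0043 -0.0015 0.0002 0; 0 0.0044 -0.0013 0.0002 0; 0 0.0044 -0.0010 0.0002 0; 0 0.0045 -0.0008 0.0002 0; 0 0.0045 -0.0006 0.0002 0; 0 0.0045 -0.0003 0.0002 0
```

Emit:
{"name": "arm_command", "arguments": {
  "series": "0 0.0042 -0.0017 0.0002 0; 0 0.0043 -0.0015 0.0002 0; 0 0.0044 -0.0012 0.0002 0"
}}

```text
t: 27.5
tool_pos: [0.5961, -0.155, 0.1939]
orientation: [0.276, 3.018, 0.056]
wrist_force: [6.4, 3.6, 0.6]
grip_width: 0.273
```

```bash
python3 g.py 4 8 3
```

```text
t 27.50 tcp [ 0.5961 -0.155   0.1939] az 169.42 tilt [ 0.113  0.027 -0.993] press xy 0.0235 -0.0602 F press 5.35 4.99 0.56 grip 0.273 q6 -0.1
theta -71.2 radius 0.0649 Ftang 6.67 Frad -3.00 platen est from z
0 0.0043 -0.0013 0.0002 0; 0 0.0044 -0.0011 0.0002 0; 0 0.0045 -0.0008 0.0002 0; 0 0.0045 -0.0006 0.0002 0; 0 0.0045 -0.0004 0.0002 0; 0 0.0045 -0.0001 0.0002 0; 0 0.0045 0.0001 0.0002 0; 0 0.0045 0.0003 0.0002 0
```

Emit:
{"name": "arm_command", "arguments": {
  "series": "0 0.0044 -0.001 0.0002 0; 0 0.0045 -0.0008 0.0002 0; 0 0.0045 -0.0006 0.0002 0"
}}

```text
t: 27.8
tool_pos: [0.5871, -0.1555, 0.1935]
orientation: [0.269, 3.009, 0.051]
wrist_force: [6.1, 2.3, -1.2]
grip_width: 0.282
```

```bash
python3 g.py 4 8 3
```

```text
t 27.80 tcp [ 0.5871 -0.1555  0.1935] az 169.62 tilt [ 0.123  0.023 -0.992] press xy 0.0148 -0.0628 F press 5.39 3.66 -1.19 grip 0.282 q6 -0.11
theta -79.5 radius 0.0651 Ftang 5.97 Frad -2.61 platen est from z
0 0.0045 -0.0007 0.0002 0; 0 0.0045 -0.0004 0.0002 0; 0 0.0045 -0.0002 0.0002 0; 0 0.0045 0.0000 0.0002 0; 0 0.0045 0.0003 0.0002 0; 0 0.0045 0.0005 0.0002 0; 0 0.0045 0.0007 0.0002 0; 0 0.0044 0.0010 0.0002 0
```

Emit:
{"name": "arm_command", "arguments": {
  "series": "0 0.0045 -0.0003 0.0002 0; 0 0.0045 0 0.0002 0; 0 0.0045 0.0002 0.0002 0"
}}

```text
t: 28.1
tool_pos: [0.5785, -0.1548, 0.1932]
orientation: [0.264, 2.999, 0.044]
wrist_force: [6.2, 0.3, -1.0]
grip_width: 0.274
```

```bash
python3 g.py 4 8 3
```

```text
t 28.10 tcp [ 0.5785 -0.1548  0.1932] az 169.78 tilt [ 0.132  0.017 -0.991] press xy 0.0063 -0.064 F press 5.96 1.67 -1.0 grip 0.274 q6 -0.11
theta -87.2 radius 0.0653 Ftang 6.04 Frad -1.37 platen est from z
0 0.0045 -0.0001 0.0002 0; 0 0.0045 0.0002 0.0002 0; 0 0.0045 0.0004 0.0002 0; 0 0.0045 0.0006 0.0002 0; 0 0.0045 0.0009 0.0002 0; 0 0.0044 0.0011 0.0002 0; 0 0.0043 0.0013 0.0002 0; 0 0.0043 0.0016 0.0002 0
```

Emit:
{"name": "arm_command", "arguments": {
  "series": "0 0.0045 0.0003 -0.0004 0; 0 0.0045 0.0006 -0.0004 0; 0 0.0045 0.0008 -0.0004 0"
}}

```text
t: 28.4
tool_pos: [0.569, -0.1525, 0.1929]
orientation: [0.261, 2.992, 0.036]
wrist_force: [7.0, 0.2, -2.9]
grip_width: 0.273
```

```bash
python3 g.py 4 8 3; python3 - <<'E'
from h import *
a=bot.snapshot('side');cv2.imwrite('pics/s19.png',cv2.resize(a[190:260,260:350],None,fx=8,fy=8,interpolation=cv2.INTER_CUBIC))
E
```

```text
t 28.40 tcp [ 0.569  -0.1525  0.1929] az 169.89 tilt [ 0.139  0.012 -0.99 ] press xy -0.0035 -0.064 F press 6.79 1.75 -2.95 grip 0.273 q6 -0.11
theta -96.0 radius 0.0654 Ftang 6.57 Frad -2.45 platen est from z
0 0.0045 0.0006 0.0002 0; 0 0.0045 0.0009 0.0002 0; 0 0.0044 0.0011 0.0002 0; 0 0.0043 0.0013 0.0002 0; 0 0.0043 0.0015 0.0002 0; 0 0.0042 0.0018 0.0002 0; 0 0.0041 0.0020 0.0002 0; 0 0.0040 0.0022 0.0002 0
```

View pics/s19.png

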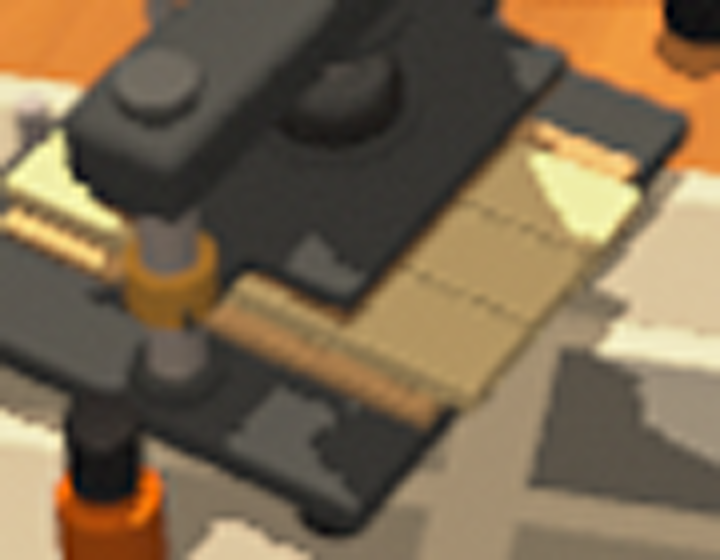

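Emit:
{"name": "arm_command", "arguments": {
  "series": "0 0.0045 0.0011 0 0; 0 0.0044 0.0013 0 0; 0 0.0043 0.0015 0 0"
}}

```text
t: 28.75
tool_pos: [0.5606, -0.1491, 0.1926]
orientation: [0.259, 2.983, 0.026]
wrist_force: [6.8, -1.9, -0.7]
grip_width: 0.276
```

```bash
python3 g.py 4 8 3
```

```text
t 28.75 tcp [ 0.5606 -0.1491  0.1926] az 169.96 tilt [ 0.147  0.005 -0.989] press xy -0.0124 -0.0626 F press 7.06 -0.27 -0.69 grip 0.276 q6 -0.11
theta -104.1 radius 0.0655 Ftang 6.91 Frad -1.46 platen est from z
0 0.0044 0.0013 0.0002 0; 0 0.0043 0.0015 0.0002 0; 0 0.0042 0.0017 0.0002 0; 0 0.0041 0.0019 0.0002 0; 0 0.0040 0.0021 0.0002 0; 0 0.0039 0.0023 0.0002 0; 0 0.0038 0.0025 0.0002 0; 0 0.0036 0.0027 0.0002 0
```

Emit:
{"name": "arm_command", "arguments": {
  "series": "0 0.0043 0.0018 0 0; 0 0.0042 0.002 0 0"
}}

```text
t: 28.95
tool_pos: [0.5555, -0.1463, 0.1924]
orientation: [0.258, 2.978, 0.018]
wrist_force: [5.4, -2.7, -0.7]
grip_width: 0.273
```

```bash
python3 g.py 4 8 3
```

```text
t 28.95 tcp [ 0.5555 -0.1463  0.1924] az 169.97 tilt [ 0.153 -0.001 -0.988] press xy -0.018 -0.061 F press 5.82 -1.39 -0.69 grip 0.273 q6 -0.1
theta -109.4 radius 0.0656 Ftang 5.96 Frad -0.62 platen est from z
0 0.0042 0.0017 0.0002 0; 0 0.0041 0.0019 0.0002 0; 0 0.0040 0.0021 0.0002 0; 0 0.0039 0.0023 0.0002 0; 0 0.0038 0.0025 0.0002 0; 0 0.0037 0.0027 0.0002 0; 0 0.0035 0.0029 0.0002 0; 0 0.0034 0.0031 0.0002 0
```

Emit:
{"name": "arm_command", "arguments": {
  "series": "0 0.0042 0.002 0 0; 0 0.004 0.0022 0 0; 0 0.0039 0.0025 0 0"
}}

```text
t: 29.25
tool_pos: [0.5485, -0.1412, 0.192]
orientation: [0.259, 2.969, 0.006]
wrist_force: [5.5, -3.5, -1.7]
grip_width: 0.28
```

```bash
python3 g.py 4 8 3
```

```text
t 29.25 tcp [ 0.5485 -0.1412  0.192 ] az 169.96 tilt [ 0.16  -0.01  -0.987] press xy -0.026 -0.0577 F press 6.13 -2.19 -1.7 grip 0.28 q6 -0.09
theta -117.2 radius 0.0656 Ftang 6.45 Frad -0.85 platen est from z
0 0.0040 0.0022 0.0002 0; 0 0.0038 0.0024 0.0002 0; 0 0.0037 0.0026 0.0002 0; 0 0.0036 0.0028 0.0002 0; 0 0.0034 0.0030 0.0002 0; 0 0.0033 0.0032 0.0002 0; 0 0.0031 0.0033 0.0002 0; 0 0.0029 0.0035 0.0002 0
```

Emit:
{"name": "arm_command", "arguments": {
  "series": "0 0.0037 0.0027 0 0; 0 0.0036 0.0029 0 0; 0 0.0034 0.0031 0 0"
}}

```text
t: 29.55
tool_pos: [0.5427, -0.1358, 0.1918]
orientation: [0.262, 2.961, -0.01]
wrist_force: [5.1, -5.9, -2.2]
grip_width: 0.28
```

```bash
python3 g.py 4 8 3
```

```text
t 29.55 tcp [ 0.5427 -0.1358  0.1918] az 169.86 tilt [ 0.167 -0.022 -0.986] press xy -0.0329 -0.0537 F press 6.31 -4.57 -2.17 grip 0.28 q6 -0.08
theta -124.4 radius 0.0656 Ftang 7.79 Frad 0.20 platen est from z
0 0.0037 0.0027 0.0002 0; 0 0.0035 0.0029 0.0002 0; 0 0.0033 0.0031 0.0002 0; 0 0.0032 0.0032 0.0002 0; 0 0.0030 0.0034 0.0002 0; 0 0.0028 0.0035 0.0002 0; 0 0.0026 0.0037 0.0002 0; 0 0.0024 0.0038 0.0002 0
```

Emit:
{"name": "arm_command", "arguments": {
  "series": "0 0.0036 0.0032 0 0; 0 0.0034 0.0034 0 0"
}}

```text
t: 29.75
tool_pos: [0.5394, -0.1318, 0.1916]
orientation: [0.264, 2.955, -0.022]
wrist_force: [4.9, -6.8, -2.2]
grip_width: 0.284
```

```bash
python3 g.py 4 5 3
```

```text
t 29.75 tcp [ 0.5394 -0.1318  0.1916] az 169.77 tilt [ 0.172 -0.03  -0.985] press xy -0.0371 -0.0506 F press 6.31 -5.47 -2.25 grip 0.284 q6 -0.07
theta -129.1 radius 0.0656 Ftang 8.35 Frad 0.26 platen est from z
0 0.0034 0.0030 0.0002 0; 0 0.0033 0.0032 0.0002 0; 0 0.0031 0.0033 0.0002 0; 0 0.0029 0.0035 0.0002 0; 0 0.0027 0.0036 0.0002 0
```

Emit:
{"name": "arm_command", "arguments": {
  "series": "0 0.0032 0.0036 0 0; 0 0.003 0.0037 0 0"
}}

```text
t: 29.95
tool_pos: [0.5364, -0.1278, 0.1915]
orientation: [0.269, 2.95, -0.035]
wrist_force: [3.9, -8.9, -0.7]
grip_width: 0.28
```

```bash
python3 g.py 4 5 3
```

```text
t 29.95 tcp [ 0.5364 -0.1278  0.1915] az 169.63 tilt [ 0.176 -0.04  -0.984] press xy -0.0408 -0.0474 F press 5.82 -7.74 -0.7 grip 0.28 q6 -0.05
theta -133.7 radius 0.0656 Ftang 9.55 Frad 1.58 platen est from z
0 0.0032 0.0032 0.0002 0; 0 0.0030 0.0034 0.0002 0; 0 0.0028 0.0036 0.0002 0; 0 0.0026 0.0037 0.0002 0; 0 0.0024 0.0038 0.0002 0
```

Emit:
{"name": "arm_command", "arguments": {
  "series": "0 0.0028 0.0036 0 0; 0 0.0026 0.0037 0 0"
}}

```text
t: 30.15
tool_pos: [0.5342, -0.1239, 0.1913]
orientation: [0.273, 2.945, -0.048]
wrist_force: [4.0, -9.5, -1.2]
grip_width: 0.284
```

```bash
python3 g.py 4 5 3
```

```text
t 30.15 tcp [ 0.5342 -0.1239  0.1913] az 169.47 tilt [ 0.179 -0.049 -0.983] press xy -0.0439 -0.0441 F press 6.1 -8.29 -1.18 grip 0.284 q6 -0.04
theta -137.9 radius 0.0655 Ftang 10.24 Frad 1.04 platen est from z
0 0.0029 0.0035 0.0002 0; 0 0.0027 0.0036 0.0002 0; 0 0.0025 0.0038 0.0002 0; 0 0.0023 0.0039 0.0002 0; 0 0.0021 0.0040 0.0002 0
```

Emit:
{"name": "arm_command", "arguments": {
  "series": "0 0 0 0 0; 0 0 0 0 0; 0 0 0 0 0"
}}

```text
t: 30.45
tool_pos: [0.5341, -0.1238, 0.1913]
orientation: [0.274, 2.944, -0.046]
wrist_force: [1.2, -1.3, 0.4]
grip_width: 0.275
```

```bash
python3 g.py 4 1 3; python3 - <<'E'
from h import *
a=bot.snapshot('side');cv2.imwrite('pics/s20.png',cv2.resize(a[130:260,230:390],None,fx=4.5,fy=4.5,interpolation=cv2.INTER_CUBIC))
E
```

```text
t 30.45 tcp [ 0.5341 -0.1238  0.1913] az 169.43 tilt [ 0.18  -0.048 -0.983] press xy -0.044 -0.044 F press 1.47 -0.98 0.42 grip 0.275 q6 -0.04
theta -137.9 radius 0.0655 Ftang 1.71 Frad -0.43 platen est from z
0 0.0029 0.0035 0.0002 0
```

View pics/s20.png

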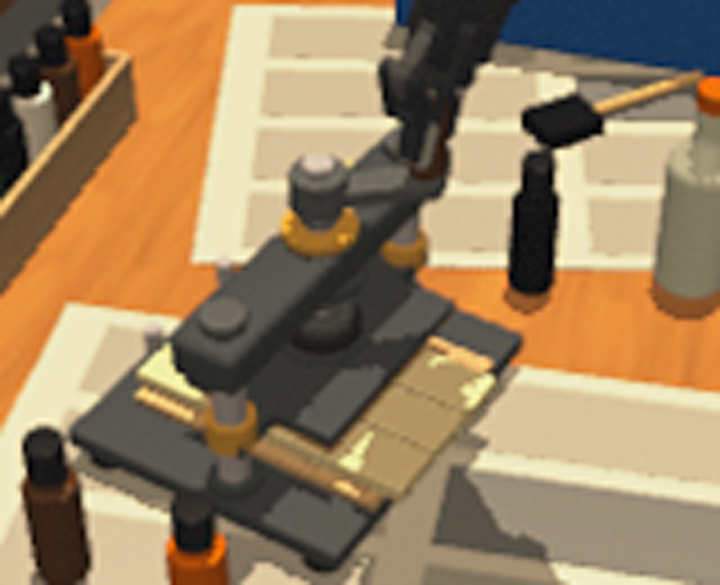

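Emit:
{"name": "arm_command", "arguments": {
  "series": "30 0 0 0 0; 45 0 0 0 0; 60 0 0 0 0; 60 0 0 0 0; 60 0 0 0 0"
}}

```text
t: 31.0
tool_pos: [0.5343, -0.124, 0.1917]
orientation: [0.273, 2.943, -0.048]
wrist_force: [1.2, 0.1, 0.3]
grip_width: 0.598
```

```bash
python3 g.py 4 1 3; python3 - <<'E'
from h import *
cv2.imwrite('pics/w21.png',bot.snapshot('wrist')[100:400,150:490])
E
```

```text
t 31.00 tcp [ 0.5343 -0.124   0.1917] az 169.48 tilt [ 0.18  -0.049 -0.982] press xy -0.0437 -0.0442 F press 1.11 0.33 0.27 grip 0.598 q6 -0.04
theta -137.7 radius 0.0654 Ftang 0.50 Frad -1.05 platen est from z
0 0.0029 0.0035 0.0002 0
```

View pics/w21.png

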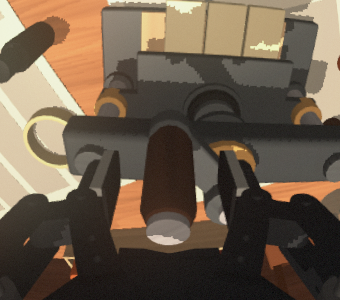

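Fingers are clear on both sides of the grip. I lift away.

Emit:
{"name": "arm_command", "arguments": {
  "series": "60 0 0 -0.01 0; 60 0 0 -0.02 0; 60 0 0 -0.03 0; 60 0 0 -0.04 0; 60 0 0 -0.04 0; 60 0.04 0 -0.01 0; 60 0.04 0 -0.01 0; 60 0.04 0 0 0; 60 0.04 0 0 0; 60 0 0 0 0"
}}

```text
t: 32.05
tool_pos: [0.3447, -0.0862, 0.3314]
orientation: [0.272, 2.937, -0.049]
wrist_force: [-0.0, -0.7, -0.4]
grip_width: 0.596
```

```bash
python3 - <<'E'
from h import *
rep()
a=bot.snapshot('top');cv2.imwrite('pics/t22.png',cv2.resize(cv2.convertScaleAbs(a[110:250,280:420],alpha=1.7,beta=20),None,fx=4.2,fy=4.2,interpolation=cv2.INTER_CUBIC))
a=bot.snapshot('side');cv2.imwrite('pics/s22.png',cv2.resize(a[130:270,220:400],None,fx=4,fy=4,interpolation=cv2.INTER_CUBIC))
for q in('sign_slats','grip','platen'):
  for c in('side','top'):
    print(c,q,[(np.round(x['centre'],3),round(x['confidence'],2)) for x in bot.pinpoint(c,q)])
E
```

```text
t 32.05 tcp [ 0.3447 -0.0862  0.3314] az 169.51 tilt [ 0.186 -0.051 -0.981] press xy -0.237 -0.0506 F press 0.13 -0.68 -0.41 grip 0.596 q6 -0.06
side sign_slats [(array([ 0.588, -0.082,  0.044]), 0.65)]
top sign_slats []
side grip [(array([ 0.526, -0.119,  0.227]), 0.53), (array([0.313, 0.266, 0.002]), 0.22)]
top grip [(array([ 0.528, -0.121,  0.226]), 0.4), (array([ 0.594,  0.102, -0.004]), 0.24)]
side platen [(array([ 0.582, -0.092,  0.058]), 0.8)]
top platen [(array([ 0.579, -0.095,  0.064]), 0.73)]
```

View pics/t22.png

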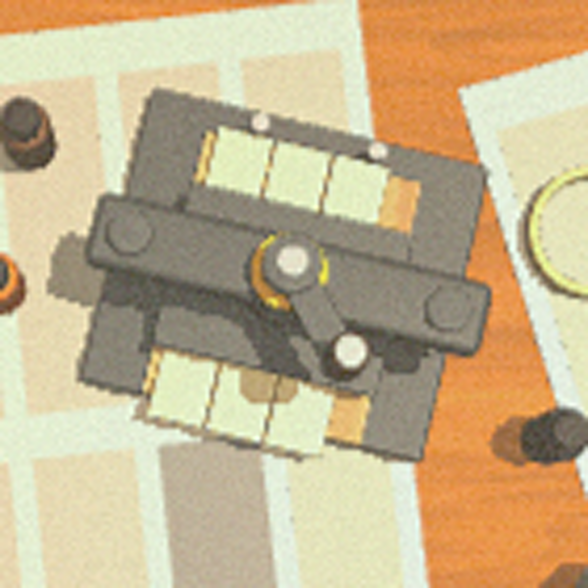

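View pics/s22.png

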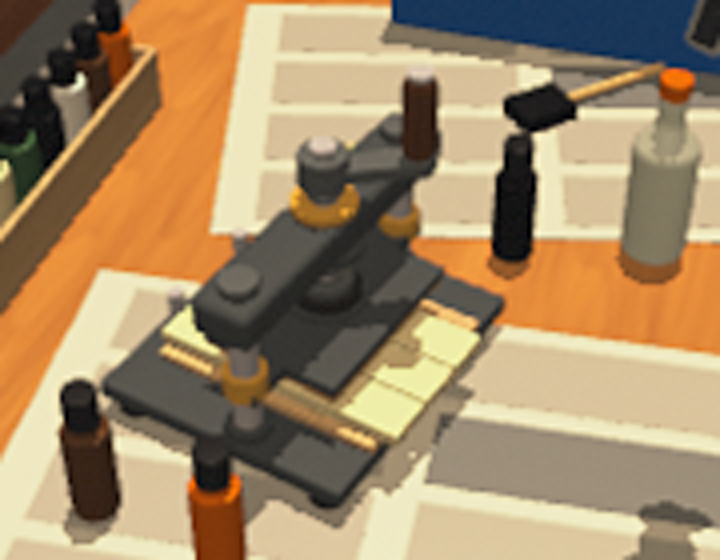

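```bash
python3 - <<'E'
from workcell import bot
print(bot.finish_job())
E
```

```text
the job is handed in; nothing more can be done
None
```

The sign is seated square and clamped, the grip is let go, and I handed the job in at about t = 32 s of the 72 s. No verdict was reported.

- **Seating:** I pushed the front slat ends until both back stops held the sign. The wrist force peaked at about 15 N in the readings taken at the end of each move, against the 30 N limit. The last pictures show the slat edges parallel to the press within about 1°. The side camera puts the sign's centre about 1 mm short of the screw axis, after allowing for the press position I measured.
- **Clamping:** I held the grip throughout and wound it about 498° clockwise. The drag rose from about 6.1 N running free to 10.2 N, about 4.1 N more, which is the "well clamped" level. I inferred the clamping from this drag and did not measure the platen force itself.
- **Release:** The crank did not move when I let go. The arm ended well clear, and the things near the press stand where they were in the last pictures.

**What went wrong or disagreed:**
- My first two push attempts passed over the slats without moving the sign. The fingertips sit about 20–30 mm above the reported tool position, so I corrected the height from the images.
- The touch-to-clamped angle came out at roughly 25°, less than the 36° or so in the description.
- The tool tilted to about 10° during the winding, with no visible effect on the hold.
- At the end the top camera's detector did not find the sign. For the platen's height, the side camera gave 58 mm and the top camera 64 mm, while the crank angle gives about 61 mm.

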